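# Draw one beaker from a slanted nest and stand it under the electrode

### The job

Take only the uppermost steel beaker out of the nest in the slanted white rack, without drawing the next one up with it, and set it down, not drop it, upright in the middle of the magnetic stirrer's round plate, under the raised electrode, which must not be knocked. The other two beakers must stay fully nested in the rack, and the things standing around must stay where they are.

Things in the scene. Friction and masses are not known exactly. Their poses are not given: they have to be found in the camera images.
- beaker_top: The beaker to take: stainless, round, open, about 110 g, 120 mm tall, wall 1.8 mm. Its top 28 mm is a straight collar of 64 mm outside diameter; below, a shoulder steps in to 59 mm and the cup tapers to 43 mm at the base. Origin: centre of the base's underside; +z along its axis, out of the mouth. Starts nested in beaker_next, leaning 35 degrees, mouth up and towards the robot.
- top_rim (a point): Centre of the mouth of beaker_top, on its axis, in the plane of its rim (120 mm from its origin). Seated, the shoulder sits on the rim of beaker_next, so only the 28 mm collar shows.
- beaker_next: The same kind of beaker, same origin and axes, the second from the mouth end; it must stay. Seated, it lies 28 mm further down the axis than beaker_top. It weighs only about 1 N and rides up with beaker_top if that one is pushed against its wall or pulled off the axis.
- next_rim (a point): Centre of the mouth of beaker_next. Its collar, also 64 mm, follows flush below that of beaker_top, so fingers reaching past this rim clamp both. Side play in the nest: 0.6 mm seated, growing less than 0.1 mm for each mm drawn out along the axis; the two are free of one another after 95 mm.
- beaker_bottom: The same kind of beaker, same origin and axes, the lowest, another 28 mm down the axis, on the stop plate of the rack; it must stay.
- rack: Fixed white rack, base 200 x 110 x 12 mm. Origin: centre of its underside, z up. The nest's axis lies in its x-z plane along (-0.574, 0, 0.819), from the lowest base at (50, 0, 45) mm to the top rim at (-51, 0, 189) mm. A chute under the nest, on its -x side, ends 20 mm short of that rim and stays over 20 mm below the axis: the collar's +y and -y sides are free for fingers.
- stirrer_plate (a point): Centre of the top face of the magnetic stirrer's round aluminium plate, 135 mm in diameter, 78 mm above the bench. z up, x as the stirrer's: its front, with a grey knob, faces -x. The stirrer is a fixed white box 200 x 150 mm (x, y), 62 mm high; the plate's centre lies 20 mm to +x of the box's centre. It stands left or right of the rack.
- electrode: Fixed upright measuring electrode, a dark rod 12 mm thick hanging over the plate. Origin: the centre of its lower tip, 150 mm above the plate and 18 mm to +x of the plate's centre. It thickens to 20 mm from 80 mm above the tip. A thin arm at 242 mm above the plate holds it from a steel rod 12 mm thick at the stirrer's back left (66 mm to +x, 60 mm to +y of the plate's centre), 287 mm above the plate.
- electrode_tip (a point): The electrode's lower tip. A beaker 120 mm tall passes 30 mm beneath it, but a gripper's body does not: with a gripper pointing straight down on a beaker in the middle of the plate, the electrode would be in its way; tilted 35 degrees or more back towards the stirrer's front (-x) it is clear. Forces over 2 N on the electrode count as a knock.
- wash_bottle: Bystander: pale round wash bottle, 68 mm diameter, 195 mm high with its bent spout. Origin under its centre.
- vortex_mixer: Bystander: grey round vortex mixer, 124 mm diameter, 94 mm high. Origin under its centre.
- timer: Bystander: flat grey timer, 62 x 68 x 22 mm. Origin under its centre.
- tube_rack: Bystander: white tube rack with some capped tubes, 62 x 110 mm, 90 mm high. Origin under its centre.
Things that resemble listed ones, but are neither listed nor needed, are in the scene too. Leave any purple look-alike of the beaker_top alone. What is shaped like the beaker_next but black is not meant.

How it is judged:
By the outcome, as a careful person would: the job done as asked, in the order asked, and still so for the second after the job is handed in, with the robot touching nothing.
It also fails if it takes over 72 s, if anything falls off the work surface, if the arm or the gripper's body presses on something with over 40 N, if the wrist force passes 120 N, or if a joint passes its speed limit or range.

### The arm

A 6-joint arm with a two-finger parallel gripper is mounted at the origin on the work surface. World frame = base frame: x ahead of the robot, y to its left, z up, the work surface at z = 0. Lengths are in mm, angles in rad, forces in N, time in s.
With the tool pointing down it reaches from about 300 to 1000 mm from the base axis. Payload 5.1 kg.
Tool frame: the origin (TCP) lies at the very end of the fingers, on their centre line; the grasp point (between the pads) lies 19 mm behind it; z points along the fingers, y is the direction in which the jaws open and shut (so a half turn about z gives the same grasp; the last joint's range is limited). The gripper opens to 95 mm and grips with 3 to 60 N. Pads are 20 mm wide; open, the fingers measure 119 mm over their backs; the gripper's body (75 mm by 180 mm) begins 59 mm behind the grasp point.
Start: joints at [1.115, 0.124, 1.65, -0, 1.367, -0.083], TCP at [236.766, 605.332, 214.656] pointing down, gripper open.
Joint ranges: [-2.61, 2.61], [-1.02, 2.33], [0.03, 2.71], [-1.35, 4.49], [0.32, 2.68], [-2.91, 2.91]. Speed limits (rad/s): [2.57, 2.57, 3.14, 3.14, 3.14, 3.14].

### API

Orientations are given as a 3x3 rotation matrix whose columns are the frame's x, y, z axes.
In Python, from plant import manip gives the robot as it stands.
- The arm moves only by the tool apply_moves, never from a script. Its argument "increments" is one flat list of numbers, 5 for each row, row after row: the opening, from 0 (shut) to 1 (fully open), then the shift along the tool's x, y, z in m, then the turn about the tool's z in degrees. In form: [claw, tx, ty, tz, yaw, claw, tx, ty, tz, yaw, ...]. A call has 1 to 8 rows; each row shifts and turns the commanded pose from where the row before left it, along the tool's axes as they then stand; what a row does not reach is not made up. A row lasts 1/12 s, in which the tool goes at most 41.7 mm and 7.16 degrees, less where a joint would pass 70% of its speed; a pose out of reach is approached as far as the arm can. A call with a gripper value outside its range is refused whole. The fingers move at their own pace and stop on an object; "newtons" is the grip in N (left out, the last holds). Time passes only in rows, so rows that do not move let the fingers close. It gives the time, the measured TCP pose, the force and the opening at its end, in the units of the state.
- manip.read_state(): the state, without advancing time (a new reading comes with each control period).
- manip.snapshot(name): name is "scene" or "side" or "wrist"; returns (picture, depth): 480x640x3 uint8, red, green, blue; 480x640 float32, mm along the optical axis (not along the pixel's ray), 0 where there is no reading.
- manip.camera_info(name): a dict with "fx", "fy", "cx", "cy" (pixels), "rvec" (rotation vector, rad) and "tvec" (3), from world to camera coordinates, as OpenCV has them; the wrist camera has in their place "T_tool_cam" (4x4, takes a point from camera to tool coordinates, whose origin is the TCP and whose axes are the flange's). Camera axes: x right, y down, z forward; pixel columns grow to the right and rows downward; lengths in mm; the calibration is good to about 2 mm. A picture is of the moment at which its call begins: read the wrist's pose just before it. camera_info takes no time and is no camera call.
- manip.close_job(): hands the job in, once; it reports no verdict.
Trained networks look in the newest picture that a camera, given by its name, has taken for a name from the list of things; names that differ only in an ending like _2 or _b are one class to them, and where a whole thing is asked for, a point or a joint stands for the part that bears it (a point fixed in the world has none). Each returns a list of dicts, best first, with "confidence" (0 to 1); they miss things now and then, are a little off and sometimes report something else, mostly with a low value. They report only what shows in the picture. A call takes as long as a camera call. They do not tell look-alikes from the thing itself.
- manip.search_frame(camera, target): "xyz" ([x, y, z] in mm, in the coordinates of the camera as it stood for that picture, good to about 4 mm: the middle of the surface that is visible of it).
The state is a dict: "time": time; "qpos": joint angles; "joint_vel": joint speeds; "joint_efforts": joint torques, N m; "eef_pos": TCP position; "ee_rot": TCP orientation; "wrist_force": force on the tool from outside, world axes, zero at the start; "torque": the same for the moment, N m; "width": finger opening in mm.
Only numpy, scipy, OpenCV 4.12 (cv2) and the standard library are available. Lean on these libraries where they do the work, as an engineer would, in place of code of your own. Each camera call takes 0.05 s, during which the arm holds its last target.

## Working session

There is one attempt and no reset: what is moved stays moved. The work goes in short steps, Python scripts to look and compute and a tool call to move; the robot and the scene stay as the last step left them, time stands still between calls to the robot, and variables do not carry over. Pictures are saved under pics/ and viewed, and the job is handed in when it is done.

Besides the shell and the picture viewer there is one more tool, called after "Call:" in YAML: its name, and indented under it one key for each argument. apply_moves: Moves the arm, as the interface text tells. Its arguments: {"type":"object","properties":{"increments":{"type":"array"},"newtons":{"type":"number"}},"required":["increments"]}

```bash
mkdir -p pics; ls; cat > h.py <<'E'
import numpy as np, cv2
from plant import manip
def snap(n,f):
    s=manip.read_state(); p,d=manip.snapshot(n); cv2.imwrite('pics/'+f+'.png',p[:,:,::-1]); np.save('pics/'+f+'_d.npy',d)
    return s,p,d
def cam(n,s=None):
    """4x4 cam->world"""
    i=manip.camera_info(n); K=np.array([[i['fx'],0,i['cx']],[0,i['fy'],i['cy']],[0,0,1]])
    if 'rvec' in i:
        T=np.eye(4);T[:3,:3]=cv2.Rodrigues(np.array(i['rvec'],float))[0];T[:3,3]=np.ravel(i['tvec']);return K,np.linalg.inv(T)
    W=np.eye(4);W[:3,:3]=s['ee_rot'];W[:3,3]=s['eef_pos'];return K,W@np.array(i['T_tool_cam'])
def tw(T,p): return (T@np.r_[p,1])[:3]
def cloud(K,T,d):
    v,u=np.mgrid[:480,:640]; X=np.stack([(u-K[0,2])/K[0,0]*d,(v-K[1,2])/K[1,1]*d,d],-1)
    return X@T[:3,:3].T+T[:3,3]
def proj(K,T,p):
    q=K@tw(np.linalg.inv(T),p); return q[:2]/q[2]
E
python3 - <<'E'
from h import *
np.set_printoptions(precision=3,suppress=True)
for n in ['scene','side','wrist']:
    s,p,d=snap(n,n+'0'); K,T=cam(n,s); print(n,K[0,0],T[:3,3],T[:3,2])
    for t in ['beaker_top','beaker_next','rack','stirrer_plate','electrode','electrode_tip','top_rim','next_rim','wash_bottle','vortex_mixer','timer','tube_rack']:
        for r in manip.search_frame(n,t)[:3]:
            w=tw(T,r['xyz']); print(' ',t,round(r['confidence'],2),w.round(0),proj(K,T,w).round(0))
print(s)
print(manip.camera_info('wrist'))
E
```

```text
pics
scene 595.6511049602011 [1290.575 -119.111 1305.296] [-0.505  0.096 -0.858]
  beaker_top 0.95 [790. 249.  48.] [435. 302.]
  beaker_top 0.76 [514. 219. 187.] [395. 174.]
  beaker_top 0.31 [571. 448. 105.] [489. 196.]
  beaker_next 0.87 [620.  52.  50.] [335. 255.]
  rack 0.68 [519. 217. 187.] [395. 175.]
  rack 0.61 [578. 214.  16.] [394. 235.]
  stirrer_plate 0.93 [ 626. -205.   77.] [228. 273.]
  electrode 0.88 [ 625. -209.  347.] [205. 209.]
  electrode_tip 0.86 [ 624. -214.  345.] [203. 209.]
  top_rim 0.89 [522. 219. 184.] [396. 177.]
  top_rim 0.63 [797. 247.  51.] [436. 305.]
  next_rim 0.66 [616.  51.  53.] [334. 253.]
  next_rim 0.54 [544. 217. 170.] [397. 188.]
  wash_bottle 0.75 [571. 448. 105.] [489. 196.]
  vortex_mixer 0.63 [ 601. -435.   61.] [129. 285.]
  timer 0.86 [455.  14.  23.] [306. 208.]
  tube_rack 0.75 [763.   9.  54.] [330. 311.]
side 476.5300751404285 [  235.604 -1067.913   861.245] [ 0.275  0.8   -0.534]
  beaker_top 0.89 [509. 242. 173.] [277. 197.]
  beaker_top 0.73 [761. 228.  42.] [353. 222.]
  beaker_top 0.31 [549. 445. 117.] [276. 184.]
  beaker
[... 936 characters left out ...]
,  0.001,  0.   , -0.001]), 'joint_efforts': array([ -0.001, -41.758, -36.022,   0.077,   0.043,  -0.   ]), 'eef_pos': array([236.781, 605.347, 214.638]), 'ee_rot': array([[-0.931,  0.364, -0.   ],
       [ 0.364,  0.931, -0.   ],
       [-0.   , -0.   , -1.   ]]), 'wrist_force': array([-0.55 , -0.226,  0.356]), 'torque': array([-0.03 , -0.057,  0.027]), 'width': 94.99736169785474}
{'fx': 399.68187746269956, 'fy': 399.68187746269956, 'cx': 321.25087043080043, 'cy': 239.6057023746034, 'T_tool_cam': array([[   0.   ,   -0.957,   -0.29 ,   82.817],
       [   1.   ,    0.   ,   -0.   ,   -0.718],
       [   0.   ,   -0.29 ,    0.957, -170.98 ],
       [   0.   ,    0.   ,    0.   ,    1.   ]])}
```

View pics/scene0.png

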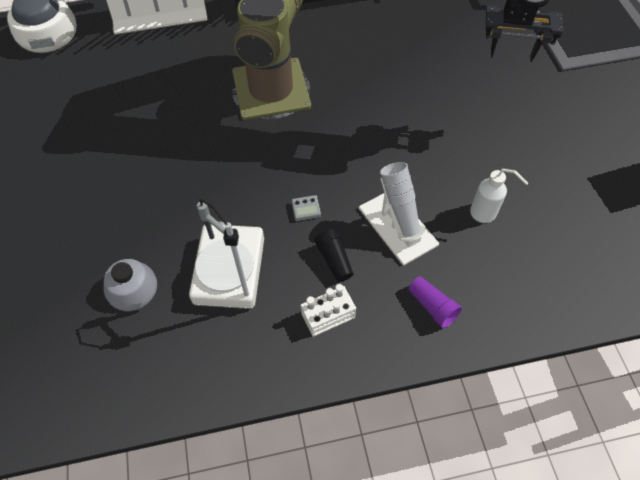

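View pics/side0.png

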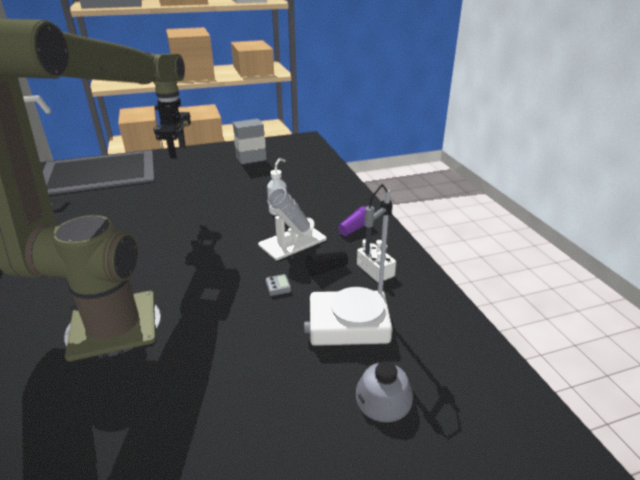

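Call:
apply_moves:
  increments: [1,0,0,-0.04,0,1,0,0,-0.04,0,1,0,0,-0.04,0,1,0,0,-0.04,0,1,0,0,-0.04,0,1,0,0,-0.04,0,1,0,0,-0.04,0,1,0,0,-0.04,0]

```text
time: 2.62
eef_pos: [236.6, 604.9, 536.9]
ee_rot: [[-0.931, 0.364, 0.0], [0.364, 0.931, 0.0], [-0.0, 0.001, -1.0]]
wrist_force: [1.4, 1.3, 0.8]
width: 95.1
```

Call:
apply_moves:
  increments: [1,0,0,-0.04,0,1,0,0,-0.04,0,1,0,0,-0.04,0,1,0,0,-0.04,0,1,0,0,-0.04,0,1,0,0,-0.04,0,1,0,0,-0.04,0,1,0,0,-0.04,0]

```text
time: 3.28
eef_pos: [231.3, 589.7, 791.6]
ee_rot: [[-0.931, 0.364, 0.002], [0.364, 0.931, 0.008], [0.001, 0.008, -1.0]]
wrist_force: [-6.6, -14.8, 12.1]
width: 95.0
```

Call:
apply_moves:
  increments: [1,0,0,-0.04,0,1,0,0,-0.04,0,1,0,0,-0.04,0,1,0,0,-0.04,0]

```text
time: 3.62
eef_pos: [202.0, 517.0, 857.0]
ee_rot: [[-0.931, 0.363, 0.029], [0.364, 0.929, 0.073], [-0.001, 0.079, -0.997]]
wrist_force: [-0.1, 0.1, 0.5]
width: 94.8
```

```bash
python3 -c "
from plant import manip
print(manip.read_state())"
```

```text
{'time': 3.6167, 'qpos': array([ 1.09770468,  0.46547673,  0.02518752,  0.01351884,  2.5725544 ,
       -0.08879698]), 'joint_vel': array([-0.04643245, -0.29554099, -0.00081228,  0.03699282,  0.12341992,
       -0.01446326]), 'joint_efforts': array([ 2.01336988e-01, -3.64020753e+01, -2.23569077e+01,  1.62263447e-02,
       -3.57340816e-01,  1.91571034e-02]), 'eef_pos': array([202.00616427, 516.95737421, 856.99285994]), 'ee_rot': array([[-9.31367750e-01,  3.62909386e-01,  2.91700591e-02],
       [ 3.64079323e-01,  9.28504692e-01,  7.29745455e-02],
       [-6.01389215e-04,  7.85863536e-02, -9.96907129e-01]]), 'wrist_force': array([-0.05583615,  0.07299619,  0.45875232]), 'torque': array([-0.03206217,  0.00773682, -0.01952208]), 'width': 94.7768353212676}
```

Call:
apply_moves:
  increments: [1,0,0,0,0,1,0,0,0,0]

```text
time: 3.78
eef_pos: [202.1, 517.1, 857.2]
ee_rot: [[-0.931, 0.363, 0.03], [0.364, 0.928, 0.074], [-0.001, 0.08, -0.997]]
wrist_force: [0.3, 0.8, -0.0]
width: 95.1
```

Call:
apply_moves:
  increments: [1,0,0,0.03,0,1,0,0,0.03,0,1,0,0,0.03,0,1,0,0,0.0,0]

```text
time: 4.12
eef_pos: [208.2, 530.6, 776.7]
ee_rot: [[-0.931, 0.364, 0.016], [0.364, 0.93, 0.047], [0.002, 0.049, -0.999]]
wrist_force: [1.6, 3.5, -3.3]
width: 95.2
```

```bash
python3 -c "
from plant import manip
print(manip.read_state()['qpos'])"
```

```text
[ 1.09897797  0.19549932  0.59417492  0.00969422  2.30331808 -0.09234496]
```

Call:
apply_moves:
  increments: [1,0,0,0,0,1,0,0,0,0]

```text
time: 4.28
eef_pos: [206.8, 527.6, 792.1]
ee_rot: [[-0.931, 0.363, 0.028], [0.364, 0.929, 0.072], [-0.0, 0.077, -0.997]]
wrist_force: [-0.5, 0.0, 1.5]
width: 95.2
```

Call:
apply_moves:
  increments: [1,0,0,0.04,0,1,0,0,0.04,0,1,0,0,0,0]

```text
time: 4.53
eef_pos: [210.1, 535.5, 699.5]
ee_rot: [[-0.931, 0.364, 0.019], [0.364, 0.93, 0.052], [0.002, 0.055, -0.998]]
wrist_force: [1.7, 3.1, -6.1]
width: 95.2
```

```bash
python3 - <<'E'
from h import *
np.set_printoptions(precision=3,suppress=True)
from scipy.optimize import least_squares
for n in ['scene','side']:
    d=np.load(f'pics/{n}0_d.npy'); K,T=cam(n); P=cloud(K,T,d); ok=d>0
    img=cv2.imread(f'pics/{n}0.png')
    # bench
    for lab,(x0,x1,y0,y1,z0,z1) in dict(rackbase=(450,750,120,320,8,20),stir=(480,760,-320,-100,50,68),plate=(540,720,-290,-120,72,90),bench=(380,480,-150,-50,-20,20)).items():
        m=ok&(P[...,0]>x0)&(P[...,0]<x1)&(P[...,1]>y0)&(P[...,1]<y1)&(P[...,2]>z0)&(P[...,2]<z1)
        q=P[m]; 
        if len(q)<20: print(n,lab,len(q));continue
        r=cv2.minAreaRect(q[:,:2].astype(np.float32)); c=cv2.minEnclosingCircle(q[:,:2].astype(np.float32))
        print(n,lab,len(q),'z',np.median(q[:,2]),'rect',r,'circ',c)
    # nest points: metallic above chute
    m=ok&(P[...,0]>440)&(P[...,0]<650)&(P[...,1]>150)&(P[...,1]<290)&(P[...,2]>60)&(P[...,2]<240)
    q=P[m]; print(n,'nest',len(q),q.min(0),q.max(0))
    np.save(f'pics/nest_{n}.npy',q)
E
python3 - <<'E'
import cv2
for n,(x,y,w,h) in dict(scene=(350,140,120,130),side=(240,160,120,100)).items():
    i=cv2.imread(f'pics/{n}0.png')[y:y+h,x:x+w]; cv2.imwrite(f'pics/{n}_crop.png',cv2.resize(i,None,fx=4,fy=4,interpolation=cv2.INTER_CUBIC))
E
```

```text
scene rackbase 1688 z 13.682993709840844 rect ((599.8259887695312, 219.81031799316406), (297.80731201171875, 199.9322967529297), 0.08735164254903793) circ ((606.9614868164062, 226.332275390625), 166.09437561035156)
scene stir 1849 z 62.396255210310756 rect ((584.857177734375, -204.86070251464844), (151.7193145751953, 201.1569366455078), 73.7191162109375) circ ((587.3645629882812, -203.70330810546875), 119.29183959960938)
scene plate 2050 z 79.69812139428905 rect ((607.3218383789062, -210.8850555419922), (134.25381469726562, 133.35491943359375), 71.87920379638672) circ ((616.747314453125, -205.99349975585938), 81.34851837158203)
scene bench 1161 z 2.0479600552571355 rect ((429.95281982421875, -99.94160461425781), (99.87751007080078, 99.81587982177734), 0.0025606011040508747) circ ((430.5092468261719, -98.61474609375), 68.0093765258789)
scene nest 1947 [473.262 185.399  60.044] [627.014 277.914 211.003]
side rackbase 617 z 10.287899098634057 rect ((594.5869140625, 234.97064208984375), (291.0273132324219, 120.69303894042969), 12.440600395202637) circ ((598.2037963867188, 223.4185791015625), 150.76039123535156)
side stir 1630 z 59.1993965302737 rect ((582.065185546875, -205.46966552734375), (155.61868286132812, 198.562744140625), 73.49158477783203) circ ((585.068359375, -203.43310546875), 119.16885375976562)
side plate 1478 z 75.78508250756357 rect ((602.0770874023438, -212.70114135742188), (136.302001953125, 134.12673950195312), 70.83429718017578) circ ((615.8656005859375, -210.13381958007812), 81.12486267089844)
side bench 918 z -2.03344926227561 rect ((429.906494140625, -100.01493835449219), (99.70079803466797, 99.95606994628906), 0.019760219380259514) circ ((428.9872131347656, -98.94648742675781), 68.70538330078125)
side nest 1042 [472.635 183.146  60.034] [620.442 264.168 207.211]
```

View pics/scene_crop.png

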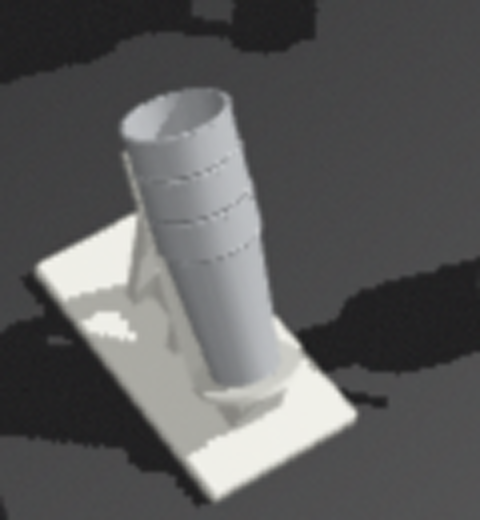

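```bash
python3 - <<'E'
from h import *
np.set_printoptions(precision=3,suppress=True)
K,T=cam('scene')
def ray(u,v,z):
    d=T[:3,:3]@np.linalg.inv(K)@[u,v,1]; o=T[:3,3]; return o+d*(z-o[2])/d[2]
a,b,c=[ray(350+x/4,140+y/4,12) for x,y in((38,265),(215,498),(355,413))]
print(a,b,c,np.linalg.norm(b-a),np.linalg.norm(c-b),np.degrees(np.arctan2(*(b-a)[[1,0]])),np.degrees(np.arctan2(*(c-b)[[1,0]])),'centre',(a+c)/2)
from scipy.optimize import least_squares
# cylinder fit of collars region: radius 32, axis tilt 35 fixed, yaw & lateral free
for n in ['scene','side']:
    q=np.load(f'pics/nest_{n}.npy'); K,T=cam(n); o=T[:3,3]
    def geo(p):
        yaw=p[0]; ax=np.array([-.574*np.cos(yaw),-.574*np.sin(yaw),.819]); return np.array([p[1],p[2],p[3]]),ax
    def prof(s): # outer radius at s along axis from top rim (neg = below)
        t=-s
        col=np.where(t<84,32,0); t2=t-84; return np.where(t<84,32.,29.5-8*(t2)/92)
    best=None
    def res(p,qq):
        c,ax=geo(p); v=qq-c; s=v@ax; r=np.linalg.norm(v-np.outer(s,ax),axis=1); return r-prof(s)
    p=np.array([np.radians(-20 if best is None else 0),520,218,187]); 
    for y0 in (-40,-20,0,20,40):
        p=np.array([np.radians(y0),515,218,187])
        for it in range(6):
            c,ax=geo(p); s=(q-c)@ax; rr=res(p,q); m=(s<-3)&(s>-95)&(abs(rr)<(25,15,8,5,4,4)[it])
            # lateral params only matter; regularise along axis with z const
            sol=least_squares(lambda x:res(np.array([x[0],x[1],x[2],p[3]]),q[m]),p[:3],loss='soft_l1'); p[:3]=sol.x
        print(n,y0,np.degrees(p[0]),p[1:],m.sum(),np.abs(res(p,q[m])).mean())
E
```

```text
[473.23  152.468  12.   ] [662.686 216.     12.   ] [623.949 318.161  12.   ] 199.82452613432048 109.25900733900922 18.538183027476414 110.76577275116637 centre [548.589 235.315  12.   ]
scene -40 20.50390813414213 [503.089 217.578 187.   ] 981 1.4995388537083996
scene -20 20.503908212657084 [503.089 217.578 187.   ] 981 1.499538853998923
scene 0 20.503908111690226 [503.089 217.578 187.   ] 981 1.499538853621976
scene 20 20.50390812403778 [503.089 217.578 187.   ] 981 1.4995388536697551
scene 40 20.503908213724916 [503.089 217.578 187.   ] 981 1.4995388540033905
side -40 19.237912189576807 [498.143 216.167 187.   ] 578 1.7487800926302082
side -20 19.23791219082491 [498.143 216.167 187.   ] 578 1.7487800926376849
side 0 19.237912216416106 [498.143 216.167 187.   ] 578 1.7487800927261627
side 20 19.23791219862285 [498.143 216.167 187.   ] 578 1.7487800926639046
side 40 19.2379122158263 [498.143 216.167 187.   ] 578 1.7487800927207897
```

Call:
apply_moves:
  increments: [1,-0.034,-0.0175,0,0,1,-0.034,-0.0175,0,0,1,-0.034,-0.0175,0,0,1,-0.034,-0.0175,0,0,1,-0.034,-0.0175,0,0,1,-0.034,-0.0175,0,0,1,-0.034,-0.0175,0,0,1,-0.034,-0.0175,0,0]

```text
time: 5.2
eef_pos: [412.7, 302.9, 708.0]
ee_rot: [[-0.931, 0.362, 0.038], [0.364, 0.928, 0.073], [-0.009, 0.082, -0.997]]
wrist_force: [0.3, 0.4, -0.7]
width: 95.3
```

Call:
apply_moves:
  increments: [1,-0.034,-0.0175,0,0,1,-0.034,-0.0175,0,0,1,-0.034,-0.0175,0,0,1,-0.034,-0.0175,0,0,1,0,0,0,-7,1,0,0,0,-7,1,0,0,0,-7,1,0,0,0,-7]

```text
time: 5.87
eef_pos: [513.7, 189.5, 702.5]
ee_rot: [[-0.992, -0.122, 0.038], [-0.119, 0.99, 0.069], [-0.046, 0.064, -0.997]]
wrist_force: [-1.3, -0.6, 0.3]
width: 94.8
```

Call:
apply_moves:
  increments: [1,0,0,0,-7,1,0,0,0,-6,1,0,0,-0.04,0,1,0,0,-0.04,0,1,0,0,-0.04,0,1,0,0,-0.04,0]

```text
time: 6.37
eef_pos: [505.8, 179.8, 846.7]
ee_rot: [[-0.94, -0.338, 0.042], [-0.334, 0.94, 0.071], [-0.064, 0.052, -0.997]]
wrist_force: [0.3, 1.4, 1.9]
width: 95.2
```

```bash
cat > st.py <<'E'
from plant import manip
import numpy as np
np.set_printoptions(precision=3,suppress=True)
s=manip.read_state(); R=np.array(s['ee_rot']); z=R[:,2]
print(s['time'],s['qpos'],s['eef_pos'],'tilt',np.degrees(np.arccos(-z[2])),'az',np.degrees(np.arctan2(z[1],z[0])),'y',R[:,1],s['wrist_force'],s['width'])
E
python3 st.py
```

```text
6.3667 [ 0.209  0.305  0.292  0.099  2.486 -1.625] [505.759 179.789 846.716] tilt 4.723351166968515 az 58.98657974424689 y [-0.338  0.94   0.052] [0.282 1.369 1.874] 95.218036685886
```

Call:
apply_moves:
  increments: [1,0,0,-0.04,0,1,0,0,-0.04,0,1,0,0,-0.04,0,1,0,0,-0.04,0,1,0,0,-0.04,0,1,0,0,-0.04,0,1,0,0,-0.04,0,1,0,0,-0.04,0]

```text
time: 7.03
eef_pos: [401.2, 129.8, 929.9]
ee_rot: [[-0.936, -0.337, 0.105], [-0.327, 0.94, 0.101], [-0.133, 0.06, -0.989]]
wrist_force: [0.8, -1.0, -0.2]
width: 95.0
```

```bash
python3 st.py
```

```text
7.0333 [ 0.124  0.31   0.025  0.198  2.681 -1.604] [401.16  129.81  929.868] tilt 8.371023909919112 az 43.967494833387015 y [-0.337  0.94   0.06 ] [ 0.822 -1.048 -0.159] 94.99946352249675
```

Call:
apply_moves:
  increments: [1,0.036,0,-0.018,0,1,0.036,0,-0.018,0,1,0.036,0,-0.018,0,1,0.036,0,-0.018,0,1,0.036,0,-0.018,0,1,0.036,0,-0.018,0]

```text
time: 7.53
eef_pos: [184.9, 58.5, 954.6]
ee_rot: [[-0.926, -0.338, 0.169], [-0.324, 0.94, 0.101], [-0.193, 0.039, -0.98]]
wrist_force: [-0.1, -0.4, 0.9]
width: 95.1
```

```bash
python3 st.py
```

```text
7.5333 [-0.187 -0.201  0.495  0.299  2.681 -1.819] [184.866  58.507 954.608] tilt 11.358480254981364 az 30.91929430811684 y [-0.338  0.94   0.039] [-0.087 -0.433  0.889] 95.12137071807352
```

Call:
apply_moves:
  increments: [1,0,0,-0.04,0,1,0,0,-0.04,0,1,0,0,-0.04,0,1,0,0,-0.04,0]

```text
time: 7.87
eef_pos: [181.7, 67.7, 986.8]
ee_rot: [[-0.905, -0.329, 0.268], [-0.312, 0.944, 0.104], [-0.288, 0.011, -0.958]]
wrist_force: [0.0, -0.6, -0.6]
width: 94.8
```

```bash
python3 st.py
```

```text
7.8667 [-0.165 -0.13   0.315  0.337  2.681 -1.746] [181.708  67.682 986.845] tilt 16.735200032616405 az 21.27023891392632 y [-0.329  0.944  0.011] [ 0.042 -0.558 -0.553] 94.80974368742176
```

Call:
apply_moves:
  increments: [1,0,0,-0.04,0,1,0,0,-0.04,0,1,0,0,-0.04,0,1,0,0,-0.04,0,1,0,0,-0.04,0,1,0,0,-0.04,0]

```text
time: 8.37
eef_pos: [145.0, 81.9, 1015.3]
ee_rot: [[-0.867, -0.315, 0.385], [-0.296, 0.949, 0.11], [-0.4, -0.018, -0.916]]
wrist_force: [0.2, -0.5, 0.2]
width: 95.1
```

```bash
python3 st.py
```

```text
8.3667 [-0.133 -0.108  0.161  0.37   2.681 -1.664] [ 144.993   81.941 1015.271] tilt 23.607609300155943 az 15.98600334089796 y [-0.315  0.949 -0.018] [ 0.249 -0.491  0.227] 95.06104211101322
```

Call:
apply_moves:
  increments: [1,0,0.025,-0.033,0,1,0,0.025,-0.033,0,1,0,0.025,-0.033,0,1,0,0.025,-0.033,0]

```text
time: 8.7
eef_pos: [129.8, 101.4, 1019.0]
ee_rot: [[-0.864, -0.316, 0.391], [-0.295, 0.949, 0.114], [-0.407, -0.017, -0.913]]
wrist_force: [0.2, -0.6, 0.2]
width: 94.9
```

```bash
python3 st.py
```

```text
8.7 [ 0.474 -0.051  0.093 -0.175  2.681 -1.595] [ 129.817  101.387 1018.999] tilt 24.042743017738925 az 16.201439350698713 y [-0.316  0.949 -0.017] [ 0.228 -0.592  0.226] 94.90125408231337
```

Now q1 is 0.47 (27°); push up again to add tilt.

Call:
apply_moves:
  increments: [1,0,0,-0.04,0,1,0,0,-0.04,0,1,0,0,-0.04,0,1,0,0,-0.04,0,1,0,0,-0.04,0,1,0,0,-0.04,0]

```text
time: 9.2
eef_pos: [78.8, 85.7, 1026.1]
ee_rot: [[-0.849, -0.318, 0.423], [-0.293, 0.948, 0.125], [-0.441, -0.018, -0.897]]
wrist_force: [-0.7, 0.1, -0.5]
width: 95.1
```

```bash
python3 st.py
```

```text
9.2 [ 1.375 -0.017  0.025 -1.074  2.681 -1.596] [  78.764   85.694 1026.062] tilt 26.17242132699504 az 16.408779553333282 y [-0.318  0.948 -0.018] [-0.72   0.122 -0.471] 95.10414758017635
```

Call:
apply_moves:
  increments: [1,-0.025,-0.017,0.024,0,1,-0.025,-0.017,0.024,0,1,-0.025,-0.017,0.024,0,1,0,0,-0.04,0,1,0,0,-0.04,0,1,0,0,-0.04,0]

```text
time: 9.7
eef_pos: [80.5, 72.0, 1027.0]
ee_rot: [[-0.85, -0.301, 0.433], [-0.283, 0.953, 0.107], [-0.445, -0.032, -0.895]]
wrist_force: [-0.4, -0.4, -0.1]
width: 95.1
```

```bash
python3 st.py
```

```text
9.7 [ 1.356 -0.029  0.029 -1.112  2.679 -1.64 ] [  80.459   71.971 1026.952] tilt 26.474368711892403 az 13.88632870088281 y [-0.301  0.953 -0.032] [-0.36  -0.364 -0.089] 95.12707362546182
```

Call:
apply_moves:
  increments: [1,-0.0155,-0.005,0.0315,0,1,-0.0155,-0.005,0.0315,0,1,-0.0155,-0.005,0.0315,0,1,-0.0155,-0.005,0.0315,0,1,-0.0155,-0.005,0.0315,0,1,-0.0155,-0.005,0.0315,0]

```text
time: 10.2
eef_pos: [122.4, 73.4, 1009.8]
ee_rot: [[-0.828, -0.321, 0.46], [-0.328, 0.942, 0.066], [-0.455, -0.096, -0.885]]
wrist_force: [-0.3, 0.4, 1.0]
width: 95.1
```

```bash
python3 st.py
```

```text
10.2 [ 0.463 -0.222  0.338 -0.263  2.547 -1.714] [ 122.423   73.371 1009.829] tilt 27.68706295825343 az 8.225889438795962 y [-0.321  0.942 -0.096] [-0.258  0.414  1.009] 95.0571526036384
```

Call:
apply_moves:
  increments: [1,-0.015,0.016,0.023,0,1,-0.015,0.016,0.023,0,1,-0.015,0.016,0.023,0,1,-0.015,0.016,0.023,0]

```text
time: 10.53
eef_pos: [192.1, 150.9, 953.4]
ee_rot: [[-0.833, -0.312, 0.457], [-0.319, 0.946, 0.065], [-0.452, -0.091, -0.887]]
wrist_force: [-0.2, -0.3, -0.3]
width: 95.4
```

```bash
python3 st.py
```

```text
10.5333 [ 0.772 -0.288  0.66  -0.386  2.333 -1.469] [192.072 150.914 953.405] tilt 27.476577288211278 az 8.094526221964085 y [-0.312  0.946 -0.091] [-0.205 -0.297 -0.31 ] 95.40266679357151
```

Call:
apply_moves:
  increments: [1,-0.018,-0.0036,-0.0355,0,1,-0.018,-0.0036,-0.0355,0,1,-0.018,-0.0036,-0.0355,0,1,-0.018,-0.0036,-0.0355,0,1,-0.018,-0.0036,-0.0355,0,1,-0.018,-0.0036,-0.0355,0,1,-0.018,-0.0036,-0.0355,0,1,-0.018,-0.0036,-0.0355,0]

```text
time: 11.2
eef_pos: [179.4, 129.7, 1037.8]
ee_rot: [[-0.789, -0.316, 0.527], [-0.322, 0.943, 0.084], [-0.524, -0.103, -0.846]]
wrist_force: [-1.0, 0.1, -0.2]
width: 94.8
```

```bash
python3 st.py
```

```text
11.2 [ 0.816  0.034  0.025 -0.605  2.531 -1.703] [ 179.35   129.66  1037.825] tilt 32.26895823730527 az 9.063699999175078 y [-0.316  0.943 -0.103] [-0.964  0.109 -0.194] 94.7810876146823
```

```bash
cat > fit.py <<'E'
import numpy as np
from scipy.optimize import least_squares
D=[((.124,1.65),(236.78,605.35,214.64),(0,0,-1)),((.4655,.0252),(202.,516.96,857),(.0292,.073,-.9969)),
((.305,.292),(505.76,179.79,846.7),(.042,.071,-.997)),((.31,.025),(401.16,129.81,929.87),(.105,.101,-.989)),((-.201,.495),(184.87,58.5,954.6),(.169,.101,-.98)),
((-.13,.315),(181.7,67.7,986.8),(.268,.104,-.958)),((-.108,.161),(145,81.9,1015.3),(.385,.11,-.916)),((-.288,.66),(192.07,150.9,953.4),(.457,.065,-.887)),((.034,.025),(179.35,129.66,1037.8),(.527,.084,-.846)),((-.222,.338),(122.4,73.4,1009.8),(.46,.066,-.885))]
def res(p):
    r0,h,L1,L2,off,L3=p; o=[]
    for (a,b),e,z in D:
        z=np.array(z)/np.linalg.norm(z); W=np.array(e)-L3*z
        o+=[np.hypot(W[0],W[1])-abs(r0+L1*np.sin(a)+L2*np.sin(a+b)+off*np.cos(a+b)), W[2]-(h+L1*np.cos(a)+L2*np.cos(a+b)-off*np.sin(a+b))]
    return o
s=least_squares(res,[0,300,400,400,0,250]); print(s.x.round(1),np.array(s.fun).round(1))
E
python3 fit.py
```

```text
[ 13.1 236.4 421.7 603.8  53.5 262.5] [  4.2  -3.4   0.3  -1.9  -3.1   0.4  -3.2  -1.1 -11.   -0.   -3.7   0.
  15.8   0.1 -10.7   2.5  -1.3   2.4  12.8   0.9]
```

Call:
apply_moves:
  increments: [1,-0.016,0.025,0.0277,0,1,-0.016,0.025,0.0277,0,1,-0.016,0.025,0.0277,0,1,-0.016,0.025,0.0277,0,1,-0.016,0.025,0.0277,0,1,-0.016,0.025,0.0277,0,1,-0.016,0.025,0.0277,0,1,-0.016,0.025,0.0277,0]

```text
time: 11.87
eef_pos: [329.6, 370.2, 905.0]
ee_rot: [[-0.786, -0.316, 0.531], [-0.319, 0.943, 0.089], [-0.529, -0.099, -0.843]]
wrist_force: [-0.3, -0.5, 1.1]
width: 95.1
```

Call:
apply_moves:
  increments: [1,-0.016,0.025,0.0277,0,1,-0.016,0.025,0.0277,0,1,-0.016,0.025,0.0277,0,1,-0.016,0.025,0.0277,0,1,-0.016,0.025,0.0277,0,1,-0.016,0.025,0.0277,0,1,-0.016,0.025,0.0277,0,1,-0.016,0.025,0.0277,0]

```text
time: 12.53
eef_pos: [484.6, 619.3, 763.9]
ee_rot: [[-0.787, -0.316, 0.53], [-0.319, 0.943, 0.089], [-0.528, -0.099, -0.843]]
wrist_force: [0.3, -0.3, 0.5]
width: 95.4
```

```bash
python3 st.py
```

```text
12.5333 [ 0.985  0.437  0.404 -0.422  1.863 -1.152] [484.64  619.299 763.901] tilt 32.52260346708248 az 9.525540100559962 y [-0.316  0.943 -0.099] [ 0.296 -0.341  0.505] 95.38773643180359
```

Now push along the arm direction, 8 rows.

Call:
apply_moves:
  increments: [1,-0.0345,0.016,-0.015,0,1,-0.0345,0.016,-0.015,0,1,-0.0345,0.016,-0.015,0,1,-0.0345,0.016,-0.015,0,1,-0.0345,0.016,-0.015,0,1,-0.0345,0.016,-0.015,0,1,-0.0345,0.016,-0.015,0,1,-0.0345,0.016,-0.015,0]

```text
time: 13.2
eef_pos: [505.6, 665.3, 816.4]
ee_rot: [[-0.699, -0.355, 0.621], [-0.3, 0.934, 0.196], [-0.65, -0.049, -0.759]]
wrist_force: [-0.3, -0.1, 0.3]
width: 94.9
```

```bash
python3 st.py
```

```text
13.2 [ 1.003  0.646  0.025 -0.452  1.858 -1.217] [505.618 665.278 816.396] tilt 40.646697613053284 az 17.49150334873238 y [-0.355  0.934 -0.049] [-0.263 -0.13   0.305] 94.88480823408999
```

Call:
apply_moves:
  increments: [1,-0.0345,0.016,-0.015,0,1,-0.0345,0.016,-0.015,0,1,0,0,0,5,1,0,0,0,0]

```text
time: 13.53
eef_pos: [504.5, 673.5, 827.2]
ee_rot: [[-0.702, -0.306, 0.643], [-0.21, 0.952, 0.225], [-0.681, 0.023, -0.732]]
wrist_force: [0.5, -0.8, 1.0]
width: 95.3
```

```bash
python3 st.py
```

```text
13.5333 [ 1.012  0.642  0.025 -0.455  1.82  -1.126] [504.463 673.5   827.25 ] tilt 42.92507234852697 az 19.270932532534214 y [-0.306  0.952  0.023] [ 0.502 -0.812  0.963] 95.251445236891
```

Call:
apply_moves:
  increments: [1,0,0,0,-2,1,0,0,0,0]

```text
time: 13.7
eef_pos: [505.2, 673.9, 826.0]
ee_rot: [[-0.69, -0.333, 0.642], [-0.247, 0.943, 0.223], [-0.68, -0.004, -0.733]]
wrist_force: [-0.5, -0.0, -0.2]
width: 95.0
```

```bash
python3 st.py; cat > d.py <<'E'
from plant import manip
import numpy as np,sys
np.set_printoptions(precision=4,suppress=True)
def go(t):
    s=manip.read_state(); R=np.array(s['ee_rot']); v=R.T@(np.array(t)-s['eef_pos'])/1000; n=int(np.ceil(np.linalg.norm(v)/.039)); print('tool',v,'rows',n,v/n); print('z',R[:,2])
if __name__=='__main__': go([float(x) for x in sys.argv[1:4]])
E
python3 d.py 416 188 284
```

```text
13.7 [ 1.012  0.643  0.025 -0.455  1.821 -1.165] [505.176 673.929 825.986] tilt 42.84107678495882 az 19.1778775495377 y [-0.333  0.943 -0.004] [-0.545 -0.029 -0.246] 95.00743808611719
tool [ 0.5501 -0.4261  0.2316] rows 19 [ 0.029  -0.0224  0.0122]
z [ 0.6422  0.2234 -0.7332]
```

Call:
apply_moves:
  increments: [1,0.029,-0.0224,0.0122,0,1,0.029,-0.0224,0.0122,0,1,0.029,-0.0224,0.0122,0,1,0.029,-0.0224,0.0122,0,1,0.029,-0.0224,0.0122,0,1,0.029,-0.0224,0.0122,0,1,0.029,-0.0224,0.0122,0,1,0.029,-0.0224,0.0122,0]

```text
time: 14.37
eef_pos: [477.9, 508.6, 648.1]
ee_rot: [[-0.688, -0.331, 0.646], [-0.245, 0.944, 0.223], [-0.683, -0.005, -0.73]]
wrist_force: [0.3, -0.4, 0.2]
width: 95.5
```

Call:
apply_moves:
  increments: [1,0.029,-0.0224,0.0122,0,1,0.029,-0.0224,0.0122,0,1,0.029,-0.0224,0.0122,0,1,0.029,-0.0224,0.0122,0,1,0.029,-0.0224,0.0122,0,1,0.029,-0.0224,0.0122,0,1,0.029,-0.0224,0.0122,0,1,0.029,-0.0224,0.0122,0]

```text
time: 15.03
eef_pos: [440.4, 304.7, 420.2]
ee_rot: [[-0.687, -0.331, 0.647], [-0.246, 0.944, 0.222], [-0.684, -0.006, -0.73]]
wrist_force: [0.7, -0.4, 0.4]
width: 95.1
```

```bash
python3 st.py; python3 d.py 416 188 284
```

```text
15.0333 [ 0.607 -0.638  2.064 -0.224  0.994 -1.252] [440.388 304.679 420.207] tilt 43.14020618574183 az 18.957887685526156 y [-0.331  0.944 -0.006] [ 0.661 -0.408  0.384] 95.10245693621755
tool [ 0.1385 -0.1012  0.0577] rows 5 [ 0.0277 -0.0202  0.0115]
z [ 0.6467  0.2221 -0.7297]
```

```bash
python3 d.py 445 198 252
```

```text
tool [ 0.138  -0.1012  0.102 ] rows 6 [ 0.023  -0.0169  0.017 ]
z [ 0.6467  0.2221 -0.7297]
```

Call:
apply_moves:
  increments: [1,0.023,-0.0169,0.017,0,1,0.023,-0.0169,0.017,0,1,0.023,-0.0169,0.017,0,1,0.023,-0.0169,0.017,0,1,0.023,-0.0169,0.017,0,1,0.023,-0.0169,0.017,0,1,0,0,0,0]

```text
time: 15.62
eef_pos: [442.7, 195.1, 243.9]
ee_rot: [[-0.696, -0.327, 0.639], [-0.246, 0.945, 0.215], [-0.674, -0.007, -0.738]]
wrist_force: [-0.1, 0.7, -1.5]
width: 95.4
```

```bash
python3 st.py; python3 - <<'E'
from h import *
np.set_printoptions(precision=3,suppress=True)
s,p,d=snap('wrist','wrist1'); K,T=cam('wrist',s)
for t in ['top_rim','next_rim']:
    for r in manip.search_frame('wrist',t)[:3]:
        w=tw(T,r['xyz']); print(' ',t,round(r['confidence'],2),w.round(0),proj(K,T,w).round(0))
for w in ([500.5,217.3,189],[515.7,222.5,166]): print(proj(K,T,w))
P=cloud(K,T,d); np.save('pics/wrist1_P.npy',P)
E
```

```text
15.6167 [ 0.29  -0.807  2.433  0.034  0.776 -1.632] [442.691 195.057 243.906] tilt 42.39721087482851 az 18.610339884353348 y [-0.327  0.945 -0.007] [-0.105  0.713 -1.472] 95.4174724735033
  top_rim 0.6 [725. 227.  46.] [276. 240.]
  top_rim 0.55 [530. 230. 172.] [328. 259.]
  next_rim 0.62 [576.  49.  39.] [122. 120.]
  next_rim 0.53 [506. 196. 155.] [295. 216.]
[325.168 259.723]
[324.995 242.32 ]
```

View pics/wrist1.png

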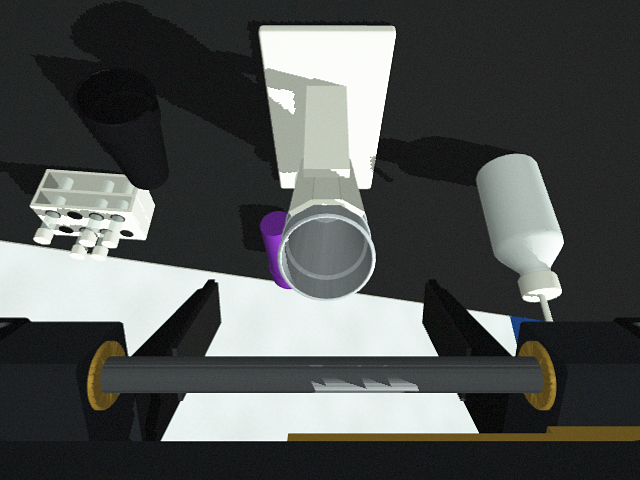

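```bash
python3 - <<'E'
from h import *
np.set_printoptions(precision=2,suppress=True)
from scipy.optimize import least_squares
s=manip.read_state(); K,T=cam('wrist',s)
img=cv2.imread('pics/wrist1.png'); d=np.load('pics/wrist1_d.npy'); P=cloud(K,T,d)
az=np.radians(19.5); a=np.array([-.574*np.cos(az),-.574*np.sin(az),.819])
# rim pixels: bright ring; take depth: nearest points along axis
c0=np.array([500.5,217.3,189])
v=P-c0; sx=v@a; r=np.linalg.norm(v-sx[...,None]*a,axis=-1)
m=(d>0)&(r<40)&(sx>-40)&(sx<15)
h,e=np.histogram(sx[m],bins=np.arange(-40,16,2)); print(h)
top=np.percentile(sx[m],99.5); print('max s',top)
mm=m&(r>25)
mm&=sx>top-5
q=P[mm]; print(len(q))
u=np.cross(a,[0,0,1]);u/=np.linalg.norm(u);w=np.cross(a,u)
def f(p): vv=q-c0; return np.hypot(vv@u-p[0],vv@w-p[1])-31.1
so=least_squares(f,[0,0],loss='soft_l1'); cs=np.median((q-c0)@a); print(so.x,cs,'rim centre',c0+so.x[0]*u+so.x[1]*w+cs*a, np.abs(so.fun).mean())
g=cv2.cvtColor(img,cv2.COLOR_BGR2GRAY)
o=img.copy()
for C in (c0+so.x[0]*u+so.x[1]*w+cs*a,):
  for t in np.linspace(0,6.28,120):
    x=proj(K,T,C+32*(np.cos(t)*u+np.sin(t)*w)); cv2.circle(o,tuple(int(4*k) for k in x),1,(0,0,255),-1,shift=2)
cv2.imwrite('pics/w1o.png',cv2.resize(o[180:330,240:420],None,fx=4,fy=4))
# cylinder fit of collars outer from this cloud
E
```

```text
[155 166 164 185 168 171 190 197 192 284 428 265 204 408 456 187 200 183
 210 223 209 167 148 557 572   6   0]
max s 9.452658630426116
932
[ 3.16 -8.27] 7.950120113097729 rim centre [501.53 221.01 200.26] 0.6250839718921183
```

View pics/w1o.png

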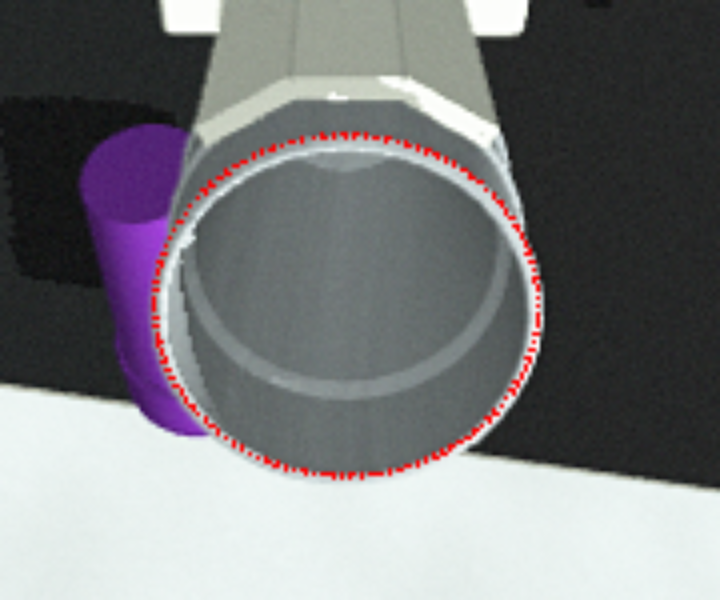

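```bash
python3 st.py; cat > rim.py <<'E'
from h import *
import sys
np.set_printoptions(precision=2,suppress=True)
from scipy.optimize import least_squares
az=np.radians(19.5); a=np.array([-.574*np.cos(az),-.574*np.sin(az),.819])
u=np.cross(a,[0,0,1]);u/=np.linalg.norm(u);w=np.cross(a,u)
def rimfit(s,d,c0=np.array([500.5,217.3,189])):
    K,T=cam('wrist',s); P=cloud(K,T,d)
    for it in range(2):
        v=P-c0; sx=v@a; r=np.linalg.norm(v-sx[...,None]*a,axis=-1)
        m=(d>0)&(r<40)&(sx>-40)&(sx<15); top=np.percentile(sx[m],99.5); q=P[m&(r>25)&(sx>top-5)]
        f=lambda p:np.hypot((q-c0)@u-p[0],(q-c0)@w-p[1])-31.1
        so=least_squares(f,[0,0],loss='soft_l1'); cs=np.median((q-c0)@a); c0=c0+so.x[0]*u+so.x[1]*w+cs*a
    return c0,np.abs(so.fun).mean(),len(q)
if __name__=='__main__':
    s,p,d=snap('wrist',sys.argv[1]); print(s['time'],s['eef_pos'],np.abs(s['joint_vel']).max()); print(rimfit(s,d))
E
python3 rim.py wrist2; python3 st.py
```

```text
15.7667 [ 0.295 -0.806  2.42   0.033  0.774 -1.628] [445.572 198.569 254.333] tilt 43.17686125804526 az 18.831560804971886 y [-0.33   0.944 -0.007] [0.045 0.657 1.508] 95.38118993201704
15.7667 [445.57 198.57 254.33] 0.03730154901936229
(array([498.17, 217.27, 189.24]), np.float64(0.7192688103516264), 1365)
15.8167 [ 0.296 -0.806  2.419  0.033  0.774 -1.629] [445.69  199.072 255.166] tilt 43.22787101349441 az 18.888728697493026 y [-0.331  0.944 -0.007] [ 0.01  -0.376  1.154] 94.86173772606745
```

```bash
python3 d.py 513.1 222.3 170.7
```

```text
tool [0.0059 0.0002 0.1104] rows 3 [0.002  0.0001 0.0368]
z [ 0.648   0.2217 -0.7286]
```

Call:
apply_moves:
  increments: [1,0.002,0,0.02,0,1,0.002,0,0.02,0,1,0.002,0,0.015,0,1,0,0,0,0,1,0,0,0,0,1,0,0,0,0]

```text
time: 16.32
eef_pos: [476.3, 209.7, 208.9]
ee_rot: [[-0.688, -0.331, 0.646], [-0.246, 0.943, 0.222], [-0.683, -0.007, -0.731]]
wrist_force: [-0.3, 0.3, 0.0]
width: 95.4
```

```bash
python3 rim.py wrist3; python3 st.py;python3 d.py 513.1 222.3 170.7
```

```text
16.3167 [476.34 209.73 208.9 ] 0.015981583068456137
(array([498.11, 217.24, 189.16]), np.float64(0.7117732271018756), 2109)
16.3667 [ 0.299 -0.657  2.42   0.036  0.626 -1.632] [476.274 209.543 208.922] tilt 43.084133914924735 az 18.915219184020273 y [-0.331  0.944 -0.007] [-0.228 -0.036 -0.324] 95.46865925028013
tool [-0.0024  0.0001  0.0545] rows 2 [-0.0012  0.0001  0.0273]
z [ 0.6462  0.2214 -0.7304]
```

View pics/wrist3.png

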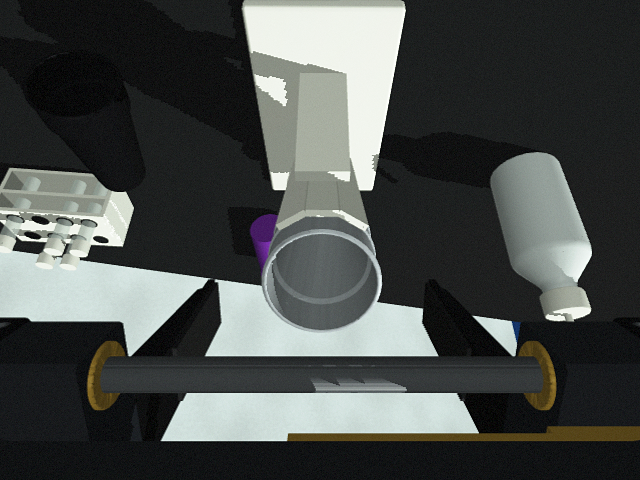

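Call:
apply_moves:
  increments: [1,-0.001,0,0.02,0,1,-0.001,0,0.02,0,1,0,0,0.013,0,1,0,0,0,0,1,0,0,0,0,1,0,0,0,0]

```text
time: 16.87
eef_pos: [511.4, 221.0, 170.3]
ee_rot: [[-0.689, -0.33, 0.645], [-0.246, 0.944, 0.221], [-0.682, -0.007, -0.731]]
wrist_force: [0.6, 0.7, 1.3]
width: 95.0
```

```bash
python3 st.py;python3 d.py 512.5 222.2 170.6; python3 - <<'E'
from h import *
for n in ('scene','side'): snap(n,n+'1')
i=cv2.imread('pics/side1.png')[150:250,220:350]; j=cv2.imread('pics/scene1.png')[120:220,340:470]
cv2.imwrite('pics/pre.png',np.hstack([cv2.resize(k,None,fx=3,fy=3,interpolation=2) for k in (i,j)]))
E
```

```text
16.8667 [ 0.302 -0.486  2.388  0.04   0.49  -1.636] [511.358 221.038 170.272] tilt 43.00208412808393 az 18.867129923120274 y [-0.33   0.944 -0.007] [0.634 0.71  1.277] 95.01582199178547
tool [-0.0013  0.0007  0.0008] rows 1 [-0.0013  0.0007  0.0008]
z [ 0.6454  0.2205 -0.7313]
```

View pics/pre.png

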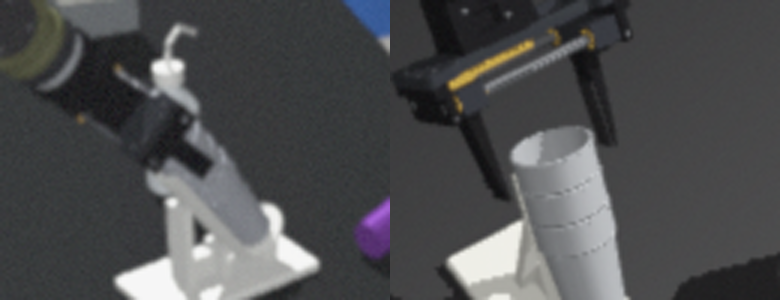

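Call:
apply_moves:
  increments: [0.72,-0.001,0.0005,0,0,0.72,0,0,0,0,0.72,0,0,0,0,0.72,0,0,0,0]
  newtons: 10

```text
time: 17.3
eef_pos: [511.6, 221.6, 169.5]
ee_rot: [[-0.69, -0.33, 0.644], [-0.246, 0.944, 0.22], [-0.681, -0.007, -0.733]]
wrist_force: [-0.3, -0.2, -0.7]
width: 73.5
```

Call:
apply_moves:
  increments: [0.6,0,0,0,0,0.6,0,0,0,0,0.6,0,0,0,0,0.6,0,0,0,0]
  newtons: 10

```text
time: 17.63
eef_pos: [511.6, 221.6, 169.2]
ee_rot: [[-0.69, -0.33, 0.644], [-0.246, 0.944, 0.22], [-0.68, -0.007, -0.733]]
wrist_force: [-2.2, -0.1, 1.4]
width: 64.0
```

```bash
python3 st.py
```

```text
17.6333 [ 0.303 -0.482  2.386  0.038  0.49  -1.633] [511.551 221.603 169.186] tilt 42.86293535247752 az 18.869343467670262 y [-0.33   0.944 -0.007] [-2.167 -0.145  1.435] 64.02790013803975
```

```bash
python3 - <<'E'
from h import *
s=manip.read_state();R=np.array(s['ee_rot'])
for z in (19,19.5,20):
    z=np.radians(z);a=np.array([-.5736*np.cos(z),-.5736*np.sin(z),.8192]);print(R.T@a)
E
```

```text
[-0.13680097 -0.00264065 -0.99064833]
[-0.13677659 -0.00764612 -0.99062571]
[-0.13678423 -0.01265143 -0.99057338]
```

Call:
apply_moves:
  increments: [0.6,-0.0004,0,-0.003,0,0.6,-0.00055,0,-0.004,0,0.6,-0.0007,0,-0.005,0,0.6,-0.0007,-0.0001,-0.005,0,0.6,0,0,0,0,0.6,0,0,0,0]

```text
time: 18.13
eef_pos: [502.2, 218.2, 183.7]
ee_rot: [[-0.69, -0.33, 0.644], [-0.246, 0.944, 0.22], [-0.681, -0.007, -0.732]]
wrist_force: [0.0, -0.4, -1.1]
width: 63.8
```

```bash
python3 st.py; python3 - <<'E'
from h import *
for n in ('scene','side'): snap(n,n+'2')
i=cv2.imread('pics/side2.png')[150:250,220:350]; j=cv2.imread('pics/scene2.png')[120:220,340:470]
cv2.imwrite('pics/pull1.png',np.hstack([cv2.resize(k,None,fx=3,fy=3,interpolation=2) for k in (i,j)]))
E
```

```text
18.1333 [ 0.302 -0.534  2.393  0.036  0.534 -1.632] [502.194 218.23  183.678] tilt 42.90671561493439 az 18.854600678309666 y [-0.33   0.944 -0.007] [ 0.03  -0.382 -1.054] 63.820698383260265
```

View pics/pull1.png

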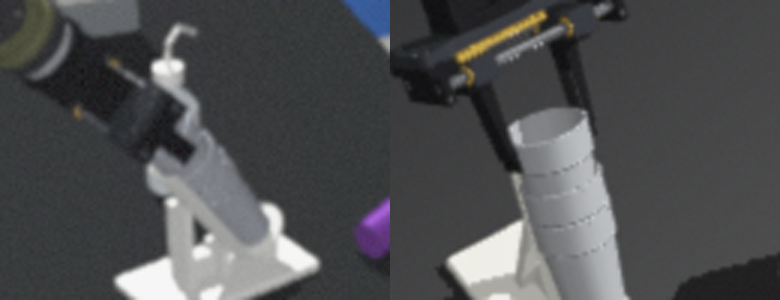

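Call:
apply_moves:
  increments: [0.6,-0.0007,0,-0.005,0,0.6,-0.0008,-0.0001,-0.006,0,0.6,-0.0008,0,-0.006,0,0.6,-0.0008,-0.0001,-0.006,0,0.6,-0.0008,0,-0.006,0,0.6,-0.0008,-0.0001,-0.006,0,0.6,-0.0008,0,-0.006,0,0.6,0,0,0,0]

```text
time: 18.9
eef_pos: [480.0, 210.4, 219.1]
ee_rot: [[-0.688, -0.33, 0.646], [-0.246, 0.944, 0.221], [-0.683, -0.007, -0.731]]
wrist_force: [-0.9, -0.1, -1.5]
width: 63.9
```

```bash
python3 st.py; cat > crop.py <<'E'
from h import *
import sys
n=sys.argv[1]
for c in ('scene','side'): snap(c,c+n)
i=cv2.imread(f'pics/side{n}.png')[130:250,210:350]; j=cv2.imread(f'pics/scene{n}.png')[100:220,330:470]
cv2.imwrite(f'pics/crop{n}.png',np.hstack([cv2.resize(k,None,fx=2.8,fy=2.8,interpolation=2) for k in (i,j)]))
E
python3 crop.py 3
```

```text
18.9 [ 0.299 -0.652  2.401  0.034  0.642 -1.63 ] [479.968 210.394 219.075] tilt 43.04217394763104 az 18.852355892943276 y [-0.33   0.944 -0.007] [-0.931 -0.1   -1.529] 63.938754996924864
```

View pics/crop3.png

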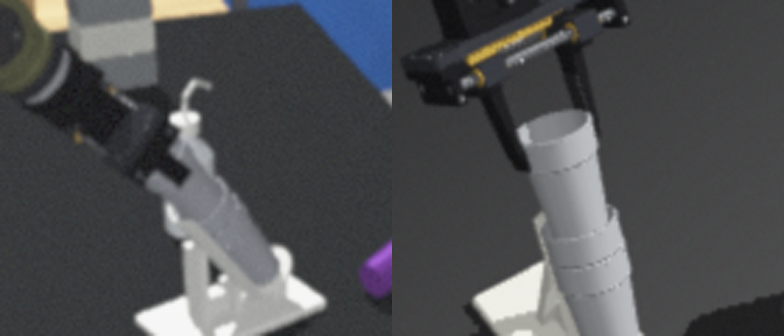

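Call:
apply_moves:
  increments: [0.6,-0.0008,0,-0.006,0,0.6,-0.0008,-0.0001,-0.006,0,0.6,-0.0008,0,-0.006,0,0.6,-0.0008,-0.0001,-0.006,0,0.6,-0.0008,0,-0.006,0,0.6,-0.0008,-0.0001,-0.006,0,0.6,-0.0008,0,-0.006,0,0.6,-0.0008,0,-0.006,0]

```text
time: 19.67
eef_pos: [453.1, 201.0, 257.2]
ee_rot: [[-0.69, -0.33, 0.644], [-0.246, 0.944, 0.22], [-0.681, -0.007, -0.733]]
wrist_force: [-0.0, 0.6, -1.0]
width: 64.1
```

```bash
python3 st.py; python3 crop.py 4
```

```text
19.6667 [ 0.296 -0.776  2.4    0.033  0.77  -1.629] [453.089 200.974 257.242] tilt 42.89045263850569 az 18.859517671471004 y [-0.33   0.944 -0.007] [-0.014  0.625 -1.046] 64.07465258707995
```

View pics/crop4.png

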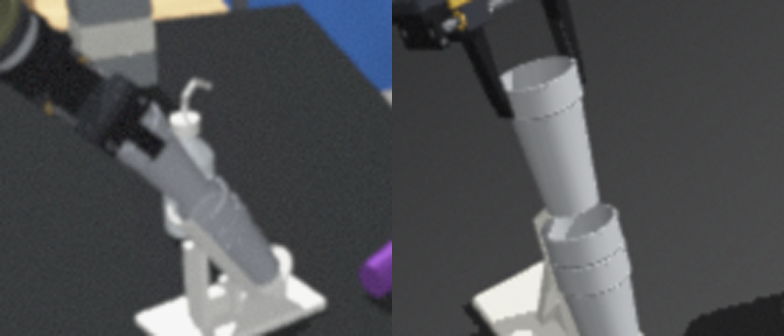

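Call:
apply_moves:
  increments: [0.6,-0.0008,0,-0.006,0,0.6,-0.0008,0,-0.006,0,0.6,-0.0008,0,-0.006,0,0.6,-0.0008,0,-0.006,0,0.6,0,0,0,0,0.6,0,0,0,0]

```text
time: 20.27
eef_pos: [440.2, 196.6, 277.2]
ee_rot: [[-0.689, -0.33, 0.645], [-0.246, 0.944, 0.22], [-0.681, -0.007, -0.732]]
wrist_force: [0.1, -0.4, -1.5]
width: 63.8
```

```bash
python3 st.py; python3 d.py 450 -60 310
```

```text
20.2667 [ 0.294 -0.831  2.393  0.032  0.83  -1.628] [440.246 196.601 277.169] tilt 42.95169720778649 az 18.853297367396443 y [-0.33   0.944 -0.007] [ 0.124 -0.389 -1.478] 63.83210543926347
tool [ 0.034  -0.2457 -0.0742] rows 7 [ 0.0049 -0.0351 -0.0106]
z [ 0.6448  0.2202 -0.7319]
```

Call:
apply_moves:
  increments: [0.6,0.002,-0.012,-0.01,0,0.6,0.0034,-0.025,-0.008,0,0.6,0.0034,-0.025,-0.008,0,0.6,0.0034,-0.025,-0.008,0,0.6,0.0034,-0.025,-0.008,0,0.6,0.0034,-0.025,-0.008,0,0.6,0.0034,-0.025,-0.008,0,0.6,0.0034,-0.025,-0.008,0]

```text
time: 20.93
eef_pos: [441.4, -2.3, 308.5]
ee_rot: [[-0.69, -0.33, 0.645], [-0.246, 0.944, 0.219], [-0.681, -0.008, -0.732]]
wrist_force: [0.5, 1.3, -1.7]
width: 64.4
```

Call:
apply_moves:
  increments: [0.6,0.003,-0.025,-0.006,0,0.6,0.003,-0.02,0,0,0.6,0.001,-0.01,0,0,0.6,0,0,0,0,0.6,0,0,0,0]

```text
time: 21.35
eef_pos: [451.0, -56.3, 307.7]
ee_rot: [[-0.692, -0.329, 0.643], [-0.245, 0.944, 0.22], [-0.68, -0.005, -0.734]]
wrist_force: [0.3, 0.1, -0.8]
width: 64.0
```

```bash
python3 st.py; python3 - <<'E'
from h import *
for c in ('scene','side'): snap(c,c+'5')
i=cv2.imread('pics/side5.png')[100:340,200:520]; j=cv2.imread('pics/scene5.png')[100:340,180:500]
cv2.imwrite('pics/c5.png',np.hstack([cv2.resize(k,None,fx=1.25,fy=1.25,interpolation=2) for k in (i,j)]))
E
```

```text
21.35 [-0.616 -0.818  2.337  0.631  1.203 -2.628] [450.976 -56.3   307.71 ] tilt 42.80717726903083 az 18.846256797649055 y [-0.329  0.944 -0.005] [ 0.289  0.078 -0.805] 64.0435012405446
```

View pics/c5.png

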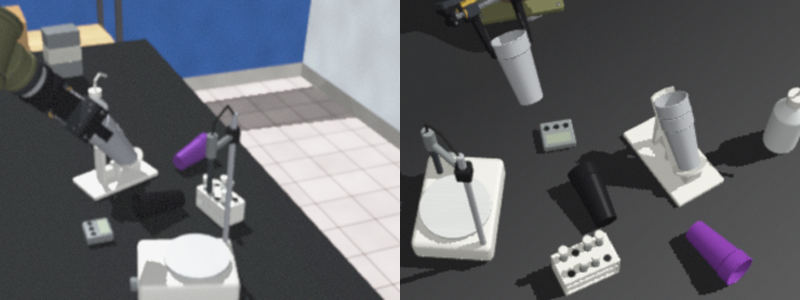

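Call:
apply_moves:
  increments: [0.6,0,0,0,0,0.6,0,0,0,0,0.6,0,0,0,0,0.6,0,0,0,0]
  newtons: 3

```text
time: 21.78
eef_pos: [451.0, -55.2, 308.6]
ee_rot: [[-0.69, -0.331, 0.644], [-0.247, 0.944, 0.22], [-0.681, -0.007, -0.733]]
wrist_force: [0.7, 0.3, -1.4]
width: 63.9
```

```bash
python3 st.py; python3 - <<'E'
from h import *
c='wrist'; snap(c,c+'6')
snap('side','side6')
i=cv2.imread('pics/side6.png')[180:300,240:400]
cv2.imwrite('pics/c6.png',np.hstack([cv2.resize(cv2.imread('pics/wrist6.png'),(400,300)),cv2.resize(i,(400,300))]))
E
```

```text
21.7833 [-0.613 -0.82   2.337  0.632  1.203 -2.629] [451.04  -55.179 308.55 ] tilt 42.88666750283745 az 18.896001575034653 y [-0.331  0.944 -0.007] [ 0.684  0.256 -1.441] 63.85930880745633
```

View pics/c6.png

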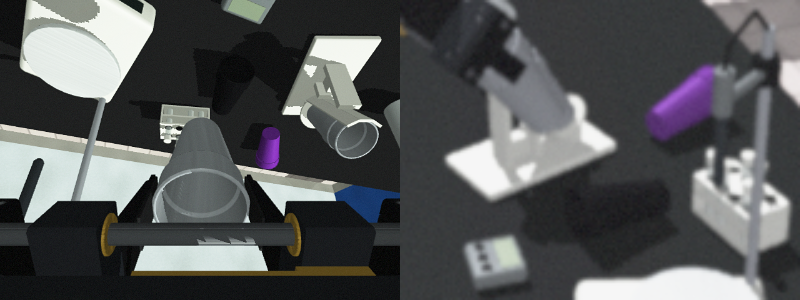

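```bash
python3 d.py 420 -161 122; python3 -c "
import cv2,numpy as np
a=cv2.imread('pics/side0.png')[270:360,290:400];b=cv2.imread('pics/scene0.png')[190:310,180:280]
cv2.imwrite('pics/k.png',np.hstack([cv2.resize(a,(400,400),interpolation=2),cv2.resize(b,(400,400),interpolation=2)]))"
```

```text
tool [ 0.1744 -0.0881  0.0935] rows 6 [ 0.0291 -0.0147  0.0156]
z [ 0.6439  0.2202 -0.7327]
```

View pics/k.png

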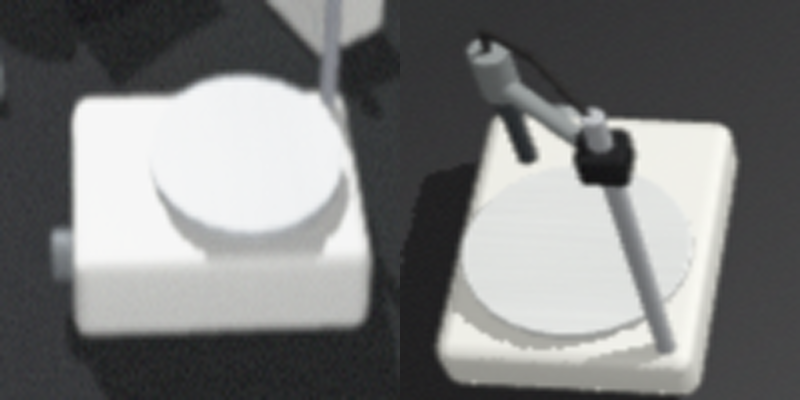

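Call:
apply_moves:
  increments: [0.6,0.0218,-0.011,0.0117,0,0.6,0.0218,-0.011,0.0117,0,0.6,0.0218,-0.011,0.0117,0,0.6,0.0218,-0.011,0.0117,0,0.6,0.0218,-0.011,0.0117,0,0.6,0.0218,-0.011,0.0117,0,0.6,0.0218,-0.011,0.0117,0,0.6,0.0218,-0.011,0.0117,0]

```text
time: 22.55
eef_pos: [429.1, -116.4, 148.0]
ee_rot: [[-0.737, -0.274, 0.617], [-0.213, 0.962, 0.173], [-0.641, -0.004, -0.767]]
wrist_force: [0.1, 0.3, -1.8]
width: 64.2
```

Call:
apply_moves:
  increments: [0.6,0,0,0,0,0.6,0,0,0,0]

```text
time: 22.72
eef_pos: [429.1, -115.7, 148.4]
ee_rot: [[-0.737, -0.276, 0.617], [-0.213, 0.961, 0.175], [-0.642, -0.002, -0.767]]
wrist_force: [-0.7, -0.1, -0.9]
width: 64.1
```

```bash
python3 st.py; cat > look.py <<'E'
from h import *
import sys
n=sys.argv[1]
sc=[int(x) for x in sys.argv[2:4]]; sd=[int(x) for x in sys.argv[4:6]]
snap('scene','scene'+n); snap('side','side'+n)
f=lambda p,c:cv2.resize(cv2.imread(p)[c[1]:c[1]+120,c[0]:c[0]+120],(400,400),interpolation=2)
cv2.imwrite(f'pics/L{n}.png',np.hstack([f(f'pics/scene{n}.png',sc),f(f'pics/side{n}.png',sd)]))
E
python3 look.py 7 190 150 260 230
```

```text
22.7167 [-0.771 -0.684  2.52   0.702  1.035 -2.908] [ 429.098 -115.735  148.377] tilt 39.90961611604064 az 15.838691663516837 y [-0.276  0.961 -0.002] [-0.665 -0.058 -0.944] 64.14657331400245
```

View pics/L7.png

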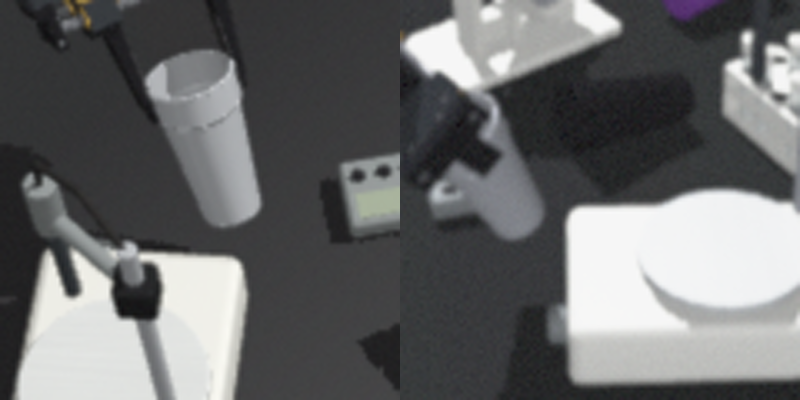

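Call:
apply_moves:
  increments: [0.6,0,0,0,5,0.6,0,0,0,4,0.6,0,0,0,0]

```text
time: 23.07
eef_pos: [429.9, -116.7, 150.7]
ee_rot: [[-0.769, -0.156, 0.619], [-0.061, 0.983, 0.173], [-0.636, 0.095, -0.766]]
wrist_force: [0.8, 0.5, -0.8]
width: 63.8
```

```bash
python3 st.py; python3 d.py 432.8 -137 122.8
```

```text
23.0667 [-0.771 -0.686  2.517  0.702  1.035 -2.75 ] [ 429.947 -116.713  150.658] tilt 40.019903585120126 az 15.57481075516039 y [-0.156  0.983  0.095] [ 0.823  0.548 -0.849] 63.849125435083046
tool [ 0.0168 -0.023   0.0196] rows 1 [ 0.0168 -0.023   0.0196]
z [ 0.6194  0.1727 -0.7658]
```

Call:
apply_moves:
  increments: [0.6,0.006,-0.008,0.007,0,0.6,0.006,-0.008,0.007,0,0.6,0.005,-0.007,0.0056,0,0.6,0,0,0,0,0.6,0,0,0,0]

```text
time: 23.48
eef_pos: [432.1, -136.6, 121.4]
ee_rot: [[-0.77, -0.157, 0.618], [-0.061, 0.983, 0.174], [-0.635, 0.096, -0.767]]
wrist_force: [-0.0, 0.4, -0.5]
width: 63.8
```

```bash
python3 st.py; python3 look.py 8 190 150 260 230;  python3 - <<'E'
from h import *
np.set_printoptions(precision=1,suppress=True)
# beaker pose from scene+side clouds: fit taper model around expected
E
```

```text
23.4833 [-0.812 -0.586  2.515  0.747  0.99  -2.86 ] [ 432.082 -136.635  121.362] tilt 39.94092842101629 az 15.711754812227648 y [-0.157  0.983  0.096] [-0.038  0.369 -0.467] 63.811761528075635
```

View pics/L8.png

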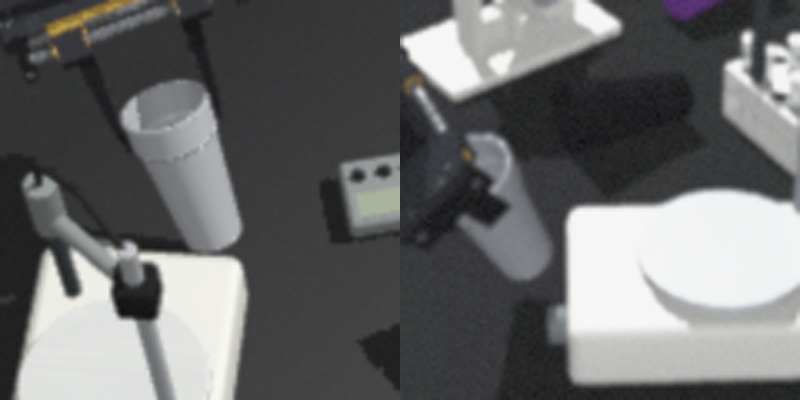

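Call:
apply_moves:
  increments: [0.6,-0.0045,0.0007,0.0039,0,0.6,-0.0045,0.0007,0.0039,0,0.6,-0.0045,0.0007,0.0039,0,0.6,-0.0045,0.0007,0.0039,0,0.6,-0.0045,0.0007,0.0039,0]

```text
time: 24.0
eef_pos: [461.5, -127.8, 120.7]
ee_rot: [[-0.77, -0.158, 0.618], [-0.061, 0.983, 0.174], [-0.635, 0.096, -0.767]]
wrist_force: [0.3, 0.5, -1.3]
width: 64.1
```

```bash
cat > bk.py <<'E'
from h import *
from scipy.optimize import least_squares
np.set_printoptions(precision=3,suppress=True)
def fit(n,piv,ax0,dep=None,img=None,excl=None):
    K,T=cam(n); d=dep; P=cloud(K,T,d); g=img.max(-1)
    v=P-piv
    s=v@ax0; r=np.linalg.norm(v-s[...,None]*ax0,axis=-1)
    m=(d>0)&(g>95)&(s>-112)&(s<25)&(r<45)
    if excl is not None: m&=~excl(P)
    q=P[m]
    o=T[:3,3]
    def model(p):
        a=np.array([p[0],p[1],1.0]);a/=np.linalg.norm(a); c=np.array([p[2],p[3],p[4]]); return a,c
    def res(p,q):
        a,c=model(p); v=q-c; s=v@a; rad=v-np.outer(s,a); r=np.linalg.norm(rad,axis=1)
        h=s+108
        R=np.where(h>92,32.,21.5+8*np.clip(h,0,92)/92)
        # inner surface for points facing camera from inside
        e=r-R; ei=r-(R-1.8)
        out=np.einsum('ij,ij->i',rad,o-q)>0
        return np.where(out,e,ei)
    p=np.array([ax0[0]/ax0[2],ax0[1]/ax0[2],*piv])
    for th in (15,8,5,4):
        f=np.abs(res(p,q))<th
        # s free: fix along-axis via prior
        so=least_squares(lambda x:np.r_[res(x,q[f]),5*((x[2:]-piv)@ax0)],p,loss='soft_l1'); p=so.x
    a,c=model(p); return a,c,f.sum(),np.abs(res(p,q[f])).mean()
def both(tag,ax0,excl=None,take=True):
    s=manip.read_state(); R=np.array(s['ee_rot']); piv=s['eef_pos']-12*R[:,2]
    print('piv',piv,'tooltilt',np.degrees(np.arccos(-R[2,2])),'F',s['wrist_force'],s['time'])
    for n in ('scene','side'):
        _,im,d=snap(n,n+tag)
        a,c,k,e=fit(n,piv,ax0,d,im,excl); print(n,'axis',a,'lean',np.degrees(np.arccos(a[2])),'az',np.degrees(np.arctan2(a[1],a[0])),'c',c,'base',c-108*a,k,e)
E
python3 - <<'E'
from bk import *
both('9',np.array([-.45,-.15,.88])/np.linalg.norm([.45,.15,.88]),lambda P:((P[...,0]-488)*.96-(P[...,1]+178)*.281>0)&(P[...,2]<85))
E
python3 -c "
from h import *
f=lambda p,c:cv2.resize(cv2.imread(p)[c[1]:c[1]+120,c[0]:c[0]+120],(400,400),interpolation=2)
cv2.imwrite('pics/L9.png',np.hstack([f('pics/scene9.png',(190,150)),f('pics/side9.png',(260,230))]))"
```

```text
piv [ 454.087 -129.861  129.891] tooltilt 39.93243572288776 F [ 0.305  0.489 -1.328] 24.0
scene axis [-0.24  -0.136  0.961] lean 16.04506742638188 az -150.41870714922166 c [ 456.484 -129.99   132.091] base [ 482.443 -115.254   28.298] 991 1.3667960178221532
side axis [-0.236 -0.127  0.963] lean 15.552693419685191 az -151.6629379340964 c [ 455.832 -129.829  130.683] base [ 481.319 -116.084   26.638] 510 0.8329781810866987
```

View pics/L9.png

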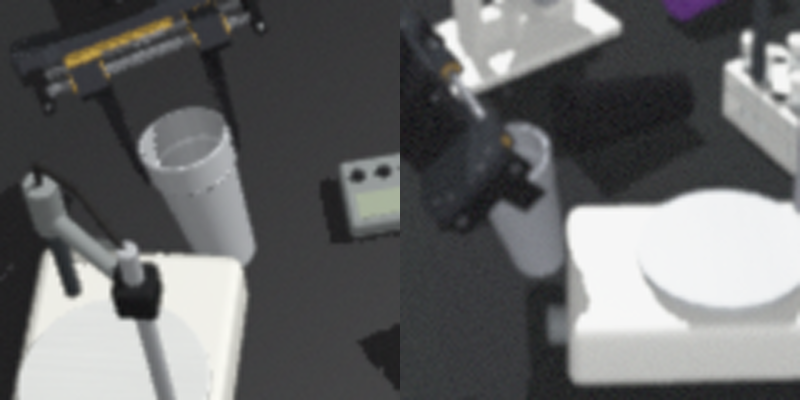

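Call:
apply_moves:
  increments: [0.6,-0.0043,0.0007,0.0037,0,0.6,-0.0043,0.0007,0.0037,0,0.6,-0.0043,0.0007,0.0037,0,0.6,0,0,0,0]

```text
time: 24.43
eef_pos: [477.9, -123.2, 120.5]
ee_rot: [[-0.77, -0.157, 0.618], [-0.061, 0.983, 0.174], [-0.635, 0.097, -0.767]]
wrist_force: [-0.8, 0.3, -1.6]
width: 64.2
```

```bash
cat > b2.py <<'E'
from bk import *
import sys
both(sys.argv[1],np.array([float(x) for x in sys.argv[2:5]])/np.linalg.norm([float(x) for x in sys.argv[2:5]]),lambda P:((P[...,0]-488)*.96-(P[...,1]+178)*.281>0)&(P[...,2]<85))
s=manip.read_state();print(s['qpos'],np.array(s['ee_rot'])[:,1:].T)
E
python3 b2.py 10 -.05 -.1 .98
```

```text
piv [ 470.524 -125.25   129.739] tooltilt 39.93295387931209 F [-0.836  0.259 -1.555] 24.4333
scene axis [-0.079 -0.107  0.991] lean 7.628153144316705 az -126.46628093473198 c [ 472.248 -125.149  129.825] base [ 480.769 -113.619   22.781] 914 1.1624998408747054
side axis [-0.074 -0.107  0.992] lean 7.46509299370061 az -124.93459691735448 c [ 471.473 -125.461  129.677] base [ 479.508 -113.958   22.592] 504 1.0013105463390448
[-0.687 -0.473  2.451  0.755  0.876 -2.795] [[-0.157  0.983  0.097]
 [ 0.618  0.174 -0.767]]
```

Call:
apply_moves:
  increments: [0.6,-0.0045,0.0007,0.0039,0,0.6,0,0,0,0]

```text
time: 24.7
eef_pos: [483.4, -121.7, 120.4]
ee_rot: [[-0.77, -0.157, 0.618], [-0.06, 0.983, 0.174], [-0.635, 0.097, -0.767]]
wrist_force: [-0.9, -0.4, -1.2]
width: 63.7
```

```bash
python3 b2.py 11 -.05 -.1 .98
```

```text
piv [ 475.99 -123.83  129.63] tooltilt 39.938678388897806 F [-0.897 -0.393 -1.201] 24.7
scene axis [-0.001 -0.096  0.995] lean 5.526828655475639 az -90.86347799371688 c [ 477.474 -123.7    129.564] base [ 477.631 -113.3     22.066] 890 1.1378677997672646
side axis [-0.003 -0.094  0.996] lean 5.40484914722993 az -92.07695348389139 c [ 476.875 -123.892  129.567] base [ 477.244 -113.726   22.047] 486 1.048972031827519
[-0.673 -0.46   2.442  0.756  0.863 -2.787] [[-0.157  0.983  0.097]
 [ 0.618  0.174 -0.767]]
```

```bash
python3 d.py 468 -126 190
```

```text
tool [-0.0323  0.0049 -0.0635] rows 2 [-0.0162  0.0025 -0.0317]
z [ 0.6178  0.1739 -0.7669]
```

Call:
apply_moves:
  increments: [0.6,0.0056,-0.0009,-0.0049,0,0.6,0.0056,-0.0009,-0.0049,0,0.6,-0.0109,0.0017,-0.0134,0,0.6,-0.0109,0.0017,-0.0134,0,0.6,-0.0109,0.0017,-0.0134,0,0.6,-0.0109,0.0017,-0.0134,0,0.6,0,0,0,0]
  newtons: 8

```text
time: 25.38
eef_pos: [469.0, -127.6, 194.7]
ee_rot: [[-0.767, -0.156, 0.623], [-0.063, 0.984, 0.169], [-0.639, 0.091, -0.764]]
wrist_force: [-0.8, 0.2, 0.2]
width: 63.9
```

```bash
python3 b2.py 12 0.01 -.1 .98;  python3 d.py 540 -167 190
```

```text
piv [ 461.539 -129.644  203.843] tooltilt 40.195277746299155 F [-0.812  0.177  0.218] 25.3833
scene axis [-0.01  -0.097  0.995] lean 5.574240513212343 az -95.95810510028312 c [ 463.111 -129.713  203.745] base [ 464.2   -119.279   96.256] 1036 1.1069099323484448
side axis [-0.005 -0.09   0.996] lean 5.185768047431896 az -92.94268733806783 c [ 462.129 -129.729  203.72 ] base [ 462.63  -119.98    96.162] 571 1.0438238456682079
[-0.712 -0.596  2.4    0.679  1.019 -2.678] [[-0.156  0.983  0.095]
 [ 0.619  0.172 -0.767]]
tool [-0.053  -0.0512  0.0379] rows 3 [-0.0177 -0.0171  0.0126]
z [ 0.6186  0.1725 -0.7665]
```

Call:
apply_moves:
  increments: [0.6,-0.0106,-0.0102,0.0076,0,0.6,-0.0106,-0.0102,0.0076,0,0.6,-0.0106,-0.0102,0.0076,0,0.6,-0.0106,-0.0102,0.0076,0,0.6,-0.0106,-0.0102,0.0076,0,0.6,0,0,0,-4.2,0.6,0,0,0,-4.3,0.6,0,0,0,0]

```text
time: 26.15
eef_pos: [539.3, -165.9, 186.8]
ee_rot: [[-0.741, -0.27, 0.615], [-0.205, 0.963, 0.176], [-0.64, 0.004, -0.769]]
wrist_force: [-0.7, -0.5, -0.9]
width: 64.1
```

```bash
sed -i 's/lambda P.*/lambda P:P[...,2]<82)/' b2.py; python3 b2.py 13 0.01 0 .98;  python3 d.py 612 -209 186
```

```text
piv [ 531.936 -167.959  196.05 ] tooltilt 39.7731829083281 F [-0.675 -0.46  -0.865] 26.15
scene axis [-0.015 -0.017  1.   ] lean 1.28587273824269 az -130.88667108495005 c [ 533.59  -167.991  195.935] base [ 535.177 -166.159   87.962] 852 1.0868783036789191
side axis [-0.022 -0.02   1.   ] lean 1.7131034909633875 az -138.36290887872505 c [ 532.613 -168.479  195.996] base [ 535.026 -166.334   88.044] 519 1.0940964011812397
[-0.671 -0.338  2.238  0.709  0.926 -2.858] [[-0.267  0.964  0.005]
 [ 0.616  0.175 -0.768]]
tool [-0.044  -0.061   0.0384] rows 3 [-0.0147 -0.0203  0.0128]
z [ 0.6161  0.175  -0.768 ]
```

```bash
python3 - <<'E'
from h import *
from scipy.optimize import least_squares
for n in ('scene','side'):
    K,T=cam(n)
    d=np.load(f'pics/{n}0_d.npy');P=cloud(K,T,d);z0=79.7 if n=='scene' else 75.8
    m=(d>0)&(abs(P[...,2]-z0)<4)&(np.hypot(P[...,0]-605,P[...,1]+211)<85)
    q=P[m][:,:2]
    # coverage-maximising circle: penalise points outside r=67.5, area balance
    best=[]
    for x in np.arange(597,614,.5):
        for y in np.arange(-220,-202,.5):
            best.append(((np.hypot(q[:,0]-x,q[:,1]-y)<67.5).sum(),x,y))
    b=max(best); top=[k for k in best if k[0]>=b[0]-1]; print(n,len(q),b,np.mean([k[1:] for k in top],0), q.mean(0))
    # z
E
```

```text
scene 1785 (np.int64(1768), np.float64(604.0), np.float64(-210.0)) [ 603.75 -209.75] [ 606.24303521 -214.11320337]
side 1490 (np.int64(1469), np.float64(601.0), np.float64(-211.5)) [ 601.  -211.5] [ 600.27436793 -214.74377307]
```

```bash
python3 - <<'E'
from h import *
im=cv2.imread('pics/scene13.png');K,T=cam('scene')
ims=cv2.imread('pics/side13.png');Ks,Ts=cam('side')
for i,KK,TT in((im,K,T),(ims,Ks,Ts)):
  for t in np.linspace(0,6.28,90):
    x=proj(KK,TT,np.array([604.5+67.5*np.cos(t),-211.3+67.5*np.sin(t),78])); cv2.circle(i,tuple(int(16*k) for k in x),4,(0,0,255),-1,shift=4)
cv2.imwrite('pics/pl.png',np.hstack([cv2.resize(im[190:310,170:290],(400,400),interpolation=2),cv2.resize(ims[250:370,290:410],(400,400),interpolation=2)]))
E
```

```text
(no output)
```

View pics/pl.png

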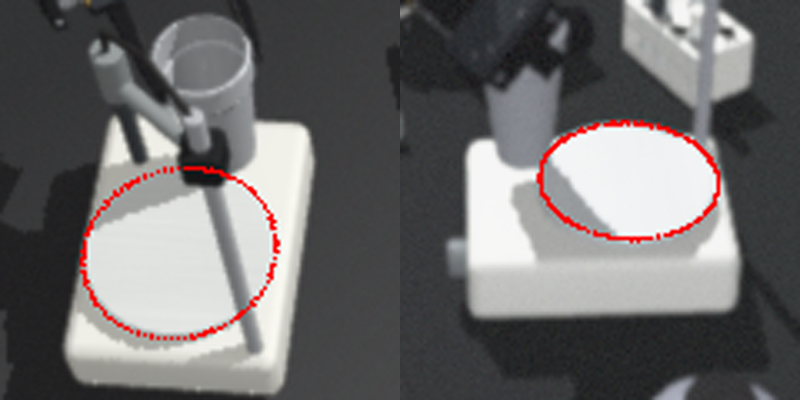

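Call:
apply_moves:
  increments: [0.6,-0.0059,-0.0088,0.0049,0,0.6,-0.0059,-0.0088,0.0049,0,0.6,-0.0059,-0.0088,0.0049,0,0.6,-0.0059,-0.0088,0.0049,0,0.6,-0.0059,-0.0088,0.0049,0,0.6,-0.0059,-0.0088,0.0049,0,0.6,-0.0059,-0.0088,0.0049,0,0.6,0,0,0,0]

```text
time: 26.92
eef_pos: [609.2, -211.9, 189.2]
ee_rot: [[-0.74, -0.267, 0.618], [-0.203, 0.964, 0.173], [-0.642, 0.003, -0.767]]
wrist_force: [-0.0, 0.0, -1.3]
width: 63.9
```

```bash
python3 b2.py 14 0 0 1; python3 -c "
from h import *
f=lambda p,c:cv2.resize(cv2.imread(p)[c[1]:c[1]+140,c[0]:c[0]+140],(400,400),interpolation=2)
cv2.imwrite('pics/L14.png',np.hstack([f('pics/scene14.png',(160,170)),f('pics/side14.png',(290,200))]))"
```

```text
piv [ 601.745 -214.02   198.44 ] tooltilt 39.91569247963829 F [-0.016  0.026 -1.349] 26.9167
scene axis [-0.022 -0.012  1.   ] lean 1.4507239768046194 az -151.50329851504452 c [ 603.396 -214.214  198.283] base [ 605.799 -212.909   90.318] 893 0.9800497773542822
side axis [-0.021 -0.016  1.   ] lean 1.5246220852769685 az -142.73288721700948 c [ 601.951 -214.006  198.411] base [ 604.238 -212.266   90.449] 506 1.0667206129261222
[-0.656 -0.13   2.066  0.726  0.888 -2.878] [[-0.268  0.963  0.003]
 [ 0.617  0.175 -0.767]]
```

View pics/L14.png

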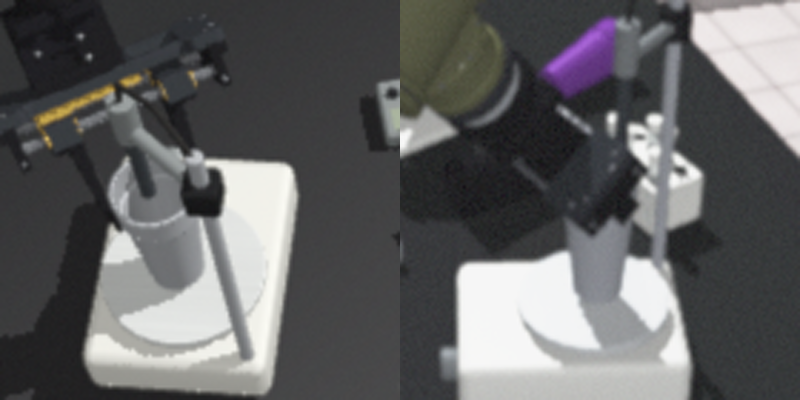

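Call:
apply_moves:
  increments: [0.6,0.002,0.0006,0.0018,0,0.6,0.002,0.0006,0.0018,0,0.6,0.002,0.0006,0.0018,0,0.6,0,0,0,0,0.6,0,0,0,0]

```text
time: 27.43
eef_pos: [606.6, -209.4, 181.2]
ee_rot: [[-0.739, -0.269, 0.617], [-0.205, 0.963, 0.174], [-0.642, 0.002, -0.767]]
wrist_force: [-0.1, -0.1, -1.1]
width: 64.0
```

```bash
python3 b2.py 15 0 0 1
```

```text
piv [ 599.182 -211.474  190.432] tooltilt 39.90559635481402 F [-0.095 -0.095 -1.107] 27.4333
scene axis [-0.022 -0.009  1.   ] lean 1.3681326373518468 az -156.68253684625418 c [ 600.775 -211.64   190.346] base [ 603.143 -210.619   82.377] 864 0.9434363645280525
side axis [-0.022 -0.011  1.   ] lean 1.4045749686798454 az -154.14776631198023 c [ 600.274 -211.923  190.437] base [ 602.657 -210.769   82.47 ] 489 1.01071675117469
[-0.656 -0.127  2.076  0.734  0.876 -2.891] [[-0.269  0.963  0.002]
 [ 0.618  0.174 -0.767]]
```

Call:
apply_moves:
  increments: [0.6,0.0013,0,0.0015,0,0.6,0,0,0,0,0.6,0.0006,0,0.0008,0,0.6,0,0,0,0]
  newtons: 3

```text
time: 27.87
eef_pos: [607.1, -209.7, 178.6]
ee_rot: [[-0.739, -0.269, 0.618], [-0.205, 0.963, 0.174], [-0.642, 0.002, -0.767]]
wrist_force: [-0.6, -0.0, 0.2]
width: 64.1
```

```bash
python3 st.py
```

```text
27.8667 [-0.656 -0.123  2.078  0.737  0.872 -2.896] [ 607.065 -209.748  178.621] tilt 39.92886515694835 az 15.71234943524214 y [-0.269  0.963  0.002] [-0.575 -0.004  0.166] 64.13340566652941
```

Call:
apply_moves:
  increments: [0.6,0.0006,0,0.0008,0,0.6,0,0,0,0]

```text
time: 28.03
eef_pos: [607.5, -209.7, 178.4]
ee_rot: [[-0.738, -0.269, 0.619], [-0.205, 0.963, 0.174], [-0.643, 0.001, -0.766]]
wrist_force: [0.3, -0.2, 0.8]
width: 64.3
```

```bash
python3 b2.py 16 0 0 1
```

```text
piv [ 600.073 -211.828  187.614] tooltilt 39.99426072405887 F [ 0.261 -0.202  0.812] 28.0333
scene axis [-0.023 -0.009  1.   ] lean 1.4044534009451464 az -158.83336224797696 c [ 601.521 -211.93   187.602] base [ 603.99  -210.974   79.634] 878 1.0035811498185154
side axis [-0.027 -0.011  1.   ] lean 1.679160818538048 az -157.46186380957374 c [ 600.513 -212.065  187.599] base [ 603.436 -210.852   79.646] 459 1.0037599623113271
[-0.656 -0.122  2.078  0.739  0.87  -2.898] [[-0.269  0.963  0.001]
 [ 0.619  0.174 -0.766]]
```

Call:
apply_moves:
  increments: [0.6,0.0006,0,0.0008,0,0.6,0.0003,0,0.0004,0,0.6,0,0,0,0]

```text
time: 28.38
eef_pos: [607.9, -209.9, 177.5]
ee_rot: [[-0.738, -0.269, 0.619], [-0.205, 0.963, 0.173], [-0.643, 0.001, -0.766]]
wrist_force: [0.2, 0.8, 4.7]
width: 63.7
```

```bash
python3 b2.py 17 0 0 1
```

```text
piv [ 600.438 -211.973  186.726] tooltilt 40.03585748261063 F [0.225 0.759 4.703] 28.3833
scene axis [-0.012 -0.01   1.   ] lean 0.9014078748323705 az -142.30834358671885 c [ 602.511 -211.96   186.761] base [ 603.855 -210.921   78.774] 886 0.9729162454326422
side axis [-0.014 -0.009  1.   ] lean 0.9704931411612935 az -147.0851162231133 c [ 601.712 -211.991  186.736] base [ 603.247 -210.997   78.751] 457 0.9726334417939252
[-0.655 -0.12   2.079  0.741  0.868 -2.9  ] [[-0.269  0.963  0.001]
 [ 0.619  0.173 -0.766]]
```

Call:
apply_moves:
  increments: [0.6,-0.0003,0,-0.0004,0,0.7,0,0,0,0,0.75,0,0,0,0,0.85,0,0,0,0,0.95,0,0,0,0,0.95,0,0,0,0]

```text
time: 28.98
eef_pos: [606.7, -209.6, 175.9]
ee_rot: [[-0.74, -0.269, 0.617], [-0.205, 0.963, 0.174], [-0.641, 0.002, -0.767]]
wrist_force: [0.6, 0.2, 0.4]
width: 85.7
```

```bash
python3 b2.py 18 0 0 1
```

```text
piv [ 599.32  -211.657  185.088] tooltilt 39.87074653405275 F [0.575 0.246 0.402] 28.9833
scene axis [0.002 0.001 1.   ] lean 0.15004999272269198 az 25.38060357132511 c [ 604.049 -210.773  185.158] base [ 603.793 -210.894   77.158] 875 0.9989255644708153
side axis [0.007 0.004 1.   ] lean 0.4585400960074399 az 32.336384110839134 c [ 603.878 -210.502  185.093] base [ 603.148 -210.964   77.096] 447 0.9483964392720884
[-0.656 -0.12   2.08   0.739  0.869 -2.899] [[-0.269  0.963  0.002]
 [ 0.617  0.174 -0.767]]
```

Call:
apply_moves:
  increments: [1,0,0,0,3,1,0,0,-0.005,3,1,0,0,-0.01,0,1,0,0,-0.015,0,1,0,0,-0.02,0,1,0,0,-0.02,0]

```text
time: 29.58
eef_pos: [563.0, -221.8, 230.9]
ee_rot: [[-0.763, -0.192, 0.617], [-0.105, 0.979, 0.174], [-0.638, 0.068, -0.767]]
wrist_force: [-0.5, -0.6, -0.2]
width: 95.0
```

```bash
python3 st.py
```

```text
29.5833 [-0.733 -0.25   2.094  0.698  1.005 -2.771] [ 563.048 -221.8    230.909] tilt 39.894288379724095 az 15.760840687442071 y [-0.192  0.979  0.068] [-0.505 -0.636 -0.172] 94.9973307588549
```

Call:
apply_moves:
  increments: [1,0,0,-0.025,0,1,0,0,-0.025,0,1,0,0,-0.025,0,1,0,0,-0.025,0,1,0,0,-0.02,0,1,0,0,0,0,1,0,0,0,0]

```text
time: 30.17
eef_pos: [489.6, -243.4, 323.9]
ee_rot: [[-0.762, -0.19, 0.619], [-0.105, 0.98, 0.171], [-0.639, 0.065, -0.766]]
wrist_force: [-0.2, -0.2, 0.4]
width: 95.2
```

```bash
python3 st.py; python3 - <<'E'
from h import *
for c in ('scene','side','wrist'): snap(c,c+'20')
from bk import *
for n in ('scene','side'):
    _,_=0,0
    a,c,k,e=fit(n,np.array([603.5,-211,186.]),np.array([0,0,1.]),np.load(f'pics/{n}20_d.npy'),cv2.imread(f'pics/{n}20.png'),lambda P:P[...,2]<82); print(n,a,c,k,e)
cv2.imwrite('pics/f20.png',np.hstack([cv2.resize(cv2.imread('pics/scene20.png'),(400,300)),cv2.resize(cv2.imread('pics/side20.png'),(400,300))]))
f=lambda p,c:cv2.resize(cv2.imread(p)[c[1]:c[1]+140,c[0]:c[0]+140],(400,400),interpolation=2)
cv2.imwrite('pics/n20.png',np.hstack([f('pics/scene20.png',(160,170)),f('pics/scene20.png',(330,130))]))
E
```

```text
30.1667 [-0.886 -0.423  2.069  0.668  1.25  -2.762] [ 489.562 -243.432  323.919] tilt 39.988878706874004 az 15.43184953579697 y [-0.19   0.98   0.065] [-0.152 -0.213  0.426] 95.16461915728539
scene [-0.001 -0.002  1.   ] [ 603.99  -211.048  186.048] 872 0.943194101999493
side [0.004 0.006 1.   ] [ 603.52  -210.526  185.861] 1059 1.0536884665497772
```

View pics/f20.png

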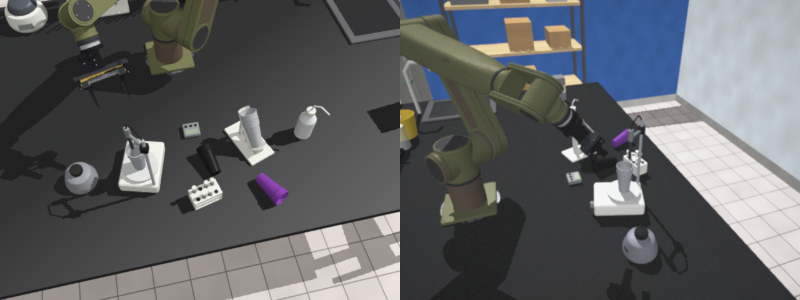

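View pics/n20.png

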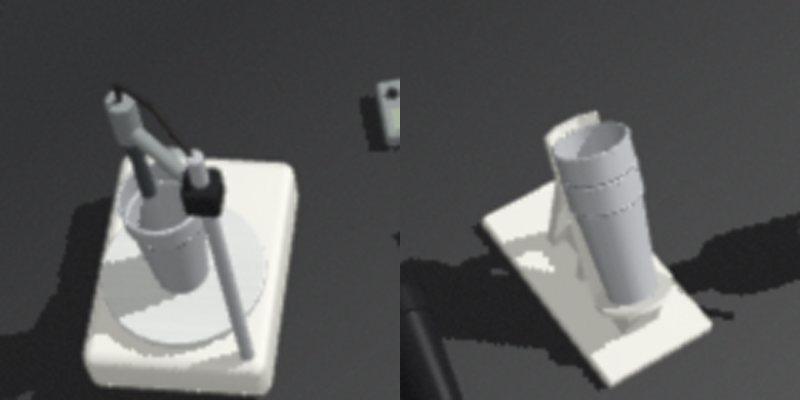

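```bash
python3 - <<'E'
from h import *
from rim import a,u,w
K,T=cam('scene'); d0=np.load('pics/scene0_d.npy');d=np.load('pics/scene20_d.npy')
rim=np.array([498.2,217.2,189.2])
for nm,dd in (('before',d0),('after',d)):
    P=cloud(K,T,dd);v=P-rim;s=v@a;r=np.linalg.norm(v-s[...,None]*a,axis=-1)
    m=(dd>0)&(r<34)&(r>22)&(v@w>-40); print(nm,'top s',np.percentile(s[m&(s>-60)],[99,99.7]))
i0=cv2.imread('pics/scene0.png',0).astype(int);i1=cv2.imread('pics/scene20.png',0).astype(int)
print(np.abs(i0-i1)[195:245,380:430].max(), np.argwhere(np.abs(i0-i1)[150:290,340:470]>40)[:,0].max()+150)
for (y,x,n) in ((240,330,'black'),(310,330,'tube'),(300,435,'purple'),(205,306,'timer'),(195,490,'wash'),(285,130,'vortex')): print(n,(np.abs(i0-i1)[y-25:y+25,x-25:x+25]>40).sum())
E
```

```text
before top s [1.25 1.71]
after top s [-18.35 -17.33]
20 185
black 0
tube 0
purple 0
timer 0
wash 0
vortex 98
```

```bash
python3 - <<'E'
import numpy as np
a=np.load('pics/scene0_d.npy');b=np.load('pics/scene20_d.npy')
print(np.median(np.abs(a-b)[260:310,105:155]),(np.abs(a-b)[260:310,105:155]>15).sum())
from plant import manip
print(manip.close_job())
E
```

```text
2.7907104 29
the job is handed in; nothing more can be done
None
```

The uppermost beaker now stands upright in the middle of the stirrer plate, and I have handed the job in at about 30 s of the 72 s allowed.

- **Tilting the gripper:** the moves only turn the tool about its own axis. I pushed the arm against its reach and joint limits until the gripper leaned about 43° towards the rack.
- **Taking the beaker:** I gripped only its collar, with the fingertips about 23 mm below the rim, and drew it straight out along the nest axis.
- **Standing it upright:** it did not swing upright on its own under a light grip. I turned it in the fingers by pushing it gently against the front of the stirrer box.
- **Placing it:** I moved it in under the electrode from the front and pressed it down with about 4.7 N. Then I opened the fingers and backed away.

**Last checks**
- **Placement:** the beaker's base is at about (603.7, -210.8) mm, against my estimate of (603.5, -211) for the plate centre. It leans less than 0.5° in both cameras.
- **Nest:** the seam between the other two beakers looks the same as at the start in the camera pictures. My depth check of their rim was spoiled by the chute, so it showed nothing either way.
- **Electrode:** the wrist force gave no sign of a knock, and the electrode looks unchanged in the pictures.
- **Other things:** the timer, tube rack, wash bottle, black cup and purple cup showed no change. About 98 pixels differ around the vortex mixer. I take this for shadow, because its depth is nearly the same apart from a few edge pixels.

**Joint readings past their range:** while I forced the tilt, joint 3 read 0.025 against its 0.03 lower limit, and joint 5 read 2.681 against its 2.68 upper limit. I do not know whether this counts as a joint passing its range.

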